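# Change the test bars on a clamped sag-test rack

### The job

Swing the rack's clamp right back by its red handle, clear the red-brown fired bars off the rack into the black pan, and lay every cream fresh bar across both rails, squarely in a marked lane of its own and centred between the rails. Only when all are in place, swing the clamp over again so that it rests down on the fresh bars. Leave the other things on the bench alone.

Things in the scene. Friction and masses are not known exactly. Their poses are not given: they have to be found in the camera images.
- rack: fixed sag-test rack bolted to the worktop: dark steel base plate 205 x 170 x 12 mm (x -75..+130, y -85..+85) with two bright rails along its y axis at x = -40 and +40, each 8 mm thick, 150 mm long, tops 60 mm above the worktop, and blue clamp brackets (y = +-58, x = 92..118, 108 high). Origin: underside, midway between the rails; z up
- lane1 (a point): one of three marked lanes of the rack (yellow marks 18 mm wide on both rails): the point midway between the rails at rail-top height; lanes are 50 mm apart along rack y (lane1 +50, lane2 0, lane3 -50). A bar in the lane lies along rack x, its centre 8 mm above this point
- lane2 (a point): one of three marked lanes of the rack (yellow marks 18 mm wide on both rails): the point midway between the rails at rail-top height; lanes are 50 mm apart along rack y (lane1 +50, lane2 0, lane3 -50). A bar in the lane lies along rack x, its centre 8 mm above this point
- lane3 (a point): one of three marked lanes of the rack (yellow marks 18 mm wide on both rails): the point midway between the rails at rail-top height; lanes are 50 mm apart along rack y (lane1 +50, lane2 0, lane3 -50). A bar in the lane lies along rack x, its centre 8 mm above this point
- clamp (a joint): angle of the rack's hold-down clamp in rad about clamp_hinge, growing as it swings up and back: about 0.05 when its pressure bar rests on test bars over the rear (+x) rail, 0 on its stop with nothing under it, 1.9 fully back at its stop. Weighted over-centre: past about 0.9 it falls open, below it falls down on the bars
- clamp_handle (a point): middle of the red round handle bar of the clamp, 16 mm diameter, 76 mm free length between its side links, parallel to rack y; it travels on an arc of 90 mm radius about clamp_hinge, from 45 mm in front of (rack -x) and 78 mm above the hinge at joint 0 to about 88 mm behind it (rack +x) and 17 mm above it when fully back
- clamp_hinge (a point): pivot of the clamp, 95 mm above the worktop at rack x = +105, y = 0; pivot axis parallel to rack y. The pressure bar (10 x 130 x 10 mm, along rack y) is 67 mm from it
- tile: fixed grey ceramic tile 150 x 170 x 12 mm on which the fresh bars wait; origin at the centre of its underside
- pan: loose black pan 180 (x) x 190 (y) x 30 mm high, walls and floor 4 mm, mass about 0.5 kg; origin at the centre of its underside
- fresh1: cream unfired test bar 110 x 16 x 16 mm, about 65 g, long axis x, origin at its centre; may be absent
- fresh2: cream unfired test bar 110 x 16 x 16 mm, about 65 g, long axis x, origin at its centre; may be absent
- fresh3: cream unfired test bar 110 x 16 x 16 mm, about 65 g, long axis x, origin at its centre; may be absent
- fired1: red-brown fired test bar 110 x 16 x 16 mm, about 65 g, long axis x, origin at its centre; may be absent; starts clamped in a lane of the rack
- fired2: red-brown fired test bar 110 x 16 x 16 mm, about 65 g, long axis x, origin at its centre; may be absent; starts clamped in a lane of the rack
- fired3: red-brown fired test bar 110 x 16 x 16 mm, about 65 g, long axis x, origin at its centre; may be absent; starts clamped in a lane of the rack
- crucible: bystander: white crucible, 48 mm across, 42 mm high; origin under its centre
- sieve: bystander: round metal pan 180 mm across, 45 mm high
- jar: bystander: amber jar 60 mm across, 85 mm high
- brush: bystander: hand brush lying flat
- bottle: bystander: white bottle 64 mm across, 170 mm high
- wrench: bystander: steel wrench 160 mm long, lying flat
- weight: bystander: brass weight 32 mm across, 30 mm high

How it is judged:
On the way, in this order (a step that is already met when the one before it is completed fails the run):
1. the clamp is swung right back (beyond 1.5 rad) (value of joint clamp above 1.5 rad), for 0.2 s.
2. with the clamp still back, every fired bar lies in the pan and every fresh bar lies across both rails in a lane ((horizontal distance between fresh1 and lane1 below 0.012 m or horizontal distance between fresh1 and lane2 below 0.012 m or horizontal distance between fresh1 and lane3 below 0.012 m) and z of fresh1 in the frame of lane2 between 0.004 and 0.012 m and angle between the x axis of each of fresh1, fresh2, fresh3 and the x axis of rack, either way round below 0.14 rad and linear speed of each of fresh1, fresh2, fresh3, fired1, fired2, fired3 below 0.03 m/s and (horizontal distance between fresh2 and lane1 below 0.012 m or horizontal distance between fresh2 and lane2 below 0.012 m or horizontal distance between fresh2 and lane3 below 0.012 m) and z of fresh2 in the frame of lane2 between 0.004 and 0.012 m and (horizontal distance between fresh3 and lane1 below 0.012 m or horizontal distance between fresh3 and lane2 below 0.012 m or horizontal distance between fresh3 and lane3 below 0.012 m) and z of fresh3 in the frame of lane2 between 0.004 and 0.012 m and x of fired1 in the frame of pan between -0.08 and 0.08 m and y of fired1 in the frame of pan between -0.09 and 0.09 m and z of fired1 in the frame of pan between 0 and 0.035 m and x of fired2 in the frame of pan between -0.08 and 0.08 m and y of fired2 in the frame of pan between -0.09 and 0.09 m and z of fired2 in the frame of pan between 0 and 0.035 m and x of fired3 in the frame of pan between -0.08 and 0.08 m and y of fired3 in the frame of pan between -0.09 and 0.09 m and z of fired3 in the frame of pan between 0 and 0.035 m and value of joint clamp above 1.2 rad), for 0.3 s.
At the end, for the whole second after the job is handed in: Every fresh bar rests on both rails, its centre within 12 mm of a lane point (horizontally) and 4 to 12 mm above it, within 0.14 rad of the rack's x axis; every fired bar lies in the pan; the clamp is down (below 0.085 rad); all at rest ((horizontal distance between fresh1 and lane1 below 0.012 m or horizontal distance between fresh1 and lane2 below 0.012 m or horizontal distance between fresh1 and lane3 below 0.012 m) and z of fresh1 in the frame of lane2 between 0.004 and 0.012 m and angle between the x axis of each of fresh1, fresh2, fresh3 and the x axis of rack, either way round below 0.14 rad and linear speed of each of fresh1, fresh2, fresh3, fired1, fired2, fired3 below 0.03 m/s and (horizontal distance between fresh2 and lane1 below 0.012 m or horizontal distance between fresh2 and lane2 below 0.012 m or horizontal distance between fresh2 and lane3 below 0.012 m) and z of fresh2 in the frame of lane2 between 0.004 and 0.012 m and (horizontal distance between fresh3 and lane1 below 0.012 m or horizontal distance between fresh3 and lane2 below 0.012 m or horizontal distance between fresh3 and lane3 below 0.012 m) and z of fresh3 in the frame of lane2 between 0.004 and 0.012 m and x of fired1 in the frame of pan between -0.08 and 0.08 m and y of fired1 in the frame of pan between -0.09 and 0.09 m and z of fired1 in the frame of pan between 0 and 0.035 m and x of fired2 in the frame of pan between -0.08 and 0.08 m and y of fired2 in the frame of pan between -0.09 and 0.09 m and z of fired2 in the frame of pan between 0 and 0.035 m and x of fired3 in the frame of pan between -0.08 and 0.08 m and y of fired3 in the frame of pan between -0.09 and 0.09 m and z of fired3 in the frame of pan between 0 and 0.035 m and value of joint clamp below 0.085 rad and velocity of joint clamp between -0.05 and 0.05 rad/s); the robot touches nothing.
It fails at once if another thing on the bench (crucible, sieve pan, jar, brush, bottle, wrench, weight) is displaced by more than 40 mm (distance of any of crucible, sieve, jar, brush, bottle, wrench, weight from where it was at the start of the episode above 0.04 m).
Of fired1, fired2, fired3 only 2 to 3 are there at a start; the rules pass over those that are not, and their reading is None.
Of fresh1, fresh2, fresh3 only 2 to 3 are there at a start; the rules pass over those that are not, and their reading is None.
At some moment in a run one of pan may be knocked a few centimetres aside while the robot is not near it.
Once in a run the grip may slacken for a moment while it holds something.
It also fails if it takes over 200 s, if anything falls off the work surface, if the arm or the gripper's body presses on something with over 40 N, if the wrist force passes 120 N, or if a joint passes its speed limit or range.

### The arm

A 6-joint arm with a two-finger parallel gripper is mounted at the origin on the work surface. World frame = base frame: x ahead of the robot, y to its left, z up, the work surface at z = 0. Lengths are in m, angles in rad, forces in N, time in s.
With the tool pointing down it reaches from about 0.225 to 0.875 m from the base axis. Payload 3.4 kg.
Tool frame: the origin (TCP) lies where the fingers leave the gripper's body, on its centre line; the fingertips stand 73 mm ahead of it and the grasp point (between the pads) lies 54 mm ahead of it (manip.pinch_z is the distance from the TCP to the grasp point, in m); z points along the fingers, y is the line along which they close (so a half turn about z gives the same grasp; the last joint's range is limited). The gripper opens to 85 mm and grips with 20 to 120 N. Pads are 22 mm wide; open, the fingers measure 114 mm over their backs; the gripper's body (76 mm by 85 mm) begins 54 mm behind the grasp point. The pads swing forward as they close: fully open they stand 13 mm farther back than shut.
Start: joints at [-1.381, 0.276, 1.505, -0, 1.361, -0.121], TCP at [0.176, -0.547, 0.304] pointing down, gripper open.
Joint ranges: [-2.89, 2.89], [-0.75, 2.08], [0.22, 2.7], [-1.18, 4.32], [0.11, 2.71], [-2.7, 2.7]. Speed limits (rad/s): [2.57, 2.57, 3.14, 3.14, 3.14, 3.14].

### API

Orientations are given as a unit quaternion [w, x, y, z].
In Python, from rig import readout, imaging, manip gives the robot as it stands. The module is installed in compiled form; this text tells all that it offers.
- The arm moves only by the tool servo_tool, never from a script. Its argument "moves" is a list of rows, each an object with "dp": the shift along the tool's x, y, z in units of 0.2 m (1.0 is 0.2 m), a list of three; "delta_rot": the turn, a rotation vector about the tool's x, y, z in units of 0.1 rad (1.0 is 0.1 rad), a list of three; "fingers": the opening, from 0 (shut) to 1 (fully open). In form: [{"dp": [dx, dy, dz], "delta_rot": [wx, wy, wz], "fingers": fingers}, ...]. A call has 1 to 5 rows; each row shifts and turns the commanded pose from where the row before left it, along the tool's axes as they then stand; what a row does not reach is not made up. A row lasts 1/10 s, in which the tool goes at most 50 mm and 8.59 degrees, less where a joint would pass 70% of its speed; a pose out of reach is approached as far as the arm can. A call with a number of a shift or a turn outside -1 to 1 is refused whole. A call with a gripper value outside its range is refused whole. The fingers move at their own pace and stop on an object; "force" is the grip in N (left out, the last holds). Time passes only in rows, so rows that do not move let the fingers close. It gives the time, the measured TCP pose, the force, the opening and the grip force at its end, in the units of the state.
- readout.get_state(): the state, without advancing time (a new reading comes with each control period).
- imaging.get_image(name): name is "scene" or "top"; returns (picture, depth): 384x512x3 uint8, red, green, blue; 384x512 float32, m along the optical axis (not along the pixel's ray), 0 where there is no reading.
- imaging.calibration(name): a dict with "intrinsics" (3x3 intrinsics, pixels), "dist" ([k1, k2, p1, p2, k3] as OpenCV has them; the pictures are not rectified), "R" (3x3) and "t" (3): a world point X has camera coordinates R X + t. Camera axes: x right, y down, z forward; pixel columns grow to the right and rows downward; lengths in m; the calibration is good to about 2 mm. A picture is of the moment at which its call begins. calibration takes no time and is no camera call.
- manip.sign_off(): hands the job in; it is judged then, once.
The state is a dict: "clock": time; "qpos": joint angles; "qd": joint speeds; "effort": joint torques, N m; "position": TCP position; "ee_rot": TCP orientation; "contact_force": force on the tool from outside, world axes, zero at the start; "moment": the same for the moment, N m; "width": finger opening in m; "gripper_force": force on a finger pad.
Only numpy, scipy, OpenCV 4.12 (cv2) and the standard library are available. Lean on these libraries where they do the work, as an engineer would, in place of code of your own. Each camera call takes 0.05 s, during which the arm holds its last target. There are 200 camera calls.

## Working session

There is one attempt and no reset: what is moved stays moved. The work goes in short steps, Python scripts to look and compute and a tool call to move; the robot and the scene stay as the last step left them, time stands still between calls to the robot, and variables do not carry over. Pictures are saved under pics/ and viewed, at most 14 in all, crops included, and the job is handed in when it is done.

Besides the shell and the picture viewer there is one more tool, called after "Emit:" by a JSON object that holds its "name" and its "arguments". servo_tool: Moves the arm, as the interface text tells. Its arguments: {"type":"object","properties":{"moves":{"type":"array"},"force":{"type":"number"}},"required":["moves"]}

```bash
mkdir -p pics; cat > h.py <<'E'
import numpy as np, cv2
from rig import readout, imaging, manip
def grab(n):
    p,d=imaging.get_image(n); return p,d
def world(n,u,v,d):
    c=imaging.calibration(n); K=np.array(c["intrinsics"]);
    q=cv2.undistortPoints(np.array([[[u,v]]],float),K,np.array(c["dist"]))[0,0]
    X=np.array([q[0]*d,q[1]*d,d]); return np.array(c["R"]).T@(X-np.array(c["t"]))
def plane(n,u,v,z):
    c=imaging.calibration(n); a=world(n,u,v,1.0); R=np.array(c["R"]); o=-R.T@np.array(c["t"])
    return o+(a-o)*(z-o[2])/(a[2]-o[2])
def proj(n,X):
    c=imaging.calibration(n); r=cv2.Rodrigues(np.array(c["R"]))[0]
    return cv2.projectPoints(np.array(X,float).reshape(-1,1,3),r,np.array(c["t"],float),np.array(c["intrinsics"]),np.array(c["dist"]))[0][:,0]
def save(n,p,crop=None,s=1):
    if crop: p=p[crop[1]:crop[3],crop[0]:crop[2]]
    cv2.imwrite(f"pics/{n}.png",cv2.resize(p[:,:,::-1],None,fx=s,fy=s,interpolation=cv2.INTER_CUBIC))
E
python3 - <<'E'
from h import *
for n in("top","scene"):
    p,d=grab(n); np.savez(n+"0",p=p,d=d); save(n+"0",p,s=1.5)
    c=imaging.calibration(n); print(n,np.round(c["R"],3).tolist(),np.round(c["t"],3),np.round(c["intrinsics"],1).tolist())
print(readout.get_state())
E
```

```text
top [[-0.007, -1.0, -0.01], [-0.991, 0.009, -0.137], [0.137, 0.009, -0.991]] [0.021 0.565 1.764] [[405.0, 0.0, 254.8], [0.0, 405.0, 189.9], [0.0, 0.0, 1.0]]
scene [[-0.842, 0.539, 0.012], [0.431, 0.686, -0.587], [-0.325, -0.489, -0.81]] [ 0.46  -0.155  1.464] [[368.2, 0.0, 250.6], [0.0, 368.2, 193.8], [0.0, 0.0, 1.0]]
{'clock': 0.1, 'qpos': array([-1.38100937e+00,  2.76535049e-01,  1.50598131e+00, -4.08223373e-06,
        1.36070036e+00, -1.21023876e-01]), 'qd': array([-1.50357074e-03, -1.73445129e-03, -3.98162887e-03, -1.57006319e-03,
        8.48542315e-06,  8.92261244e-04]), 'effort': array([ 1.22260601e-03, -4.17699301e+01, -2.46404994e+01, -1.69495206e-04,
        5.86476963e-03,  1.05318020e-05]), 'position': array([ 0.17576867, -0.54711891,  0.30313429]), 'ee_rot': array([-8.11480302e-04,  9.87948469e-01,  1.54781016e-01, -2.99080116e-05]), 'contact_force': array([ 0.47737055, -0.63545208, -0.09557463]), 'moment': array([ 0.02360298, -0.00917426,  0.01608648]), 'gripper_force': 0.0, 'width': 0.08540826671355178}
```

View pics/top0.png

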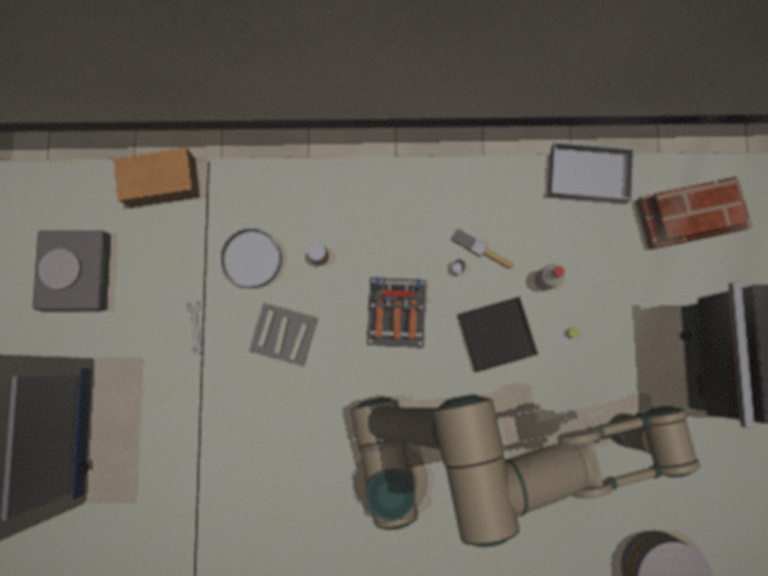

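View pics/scene0.png

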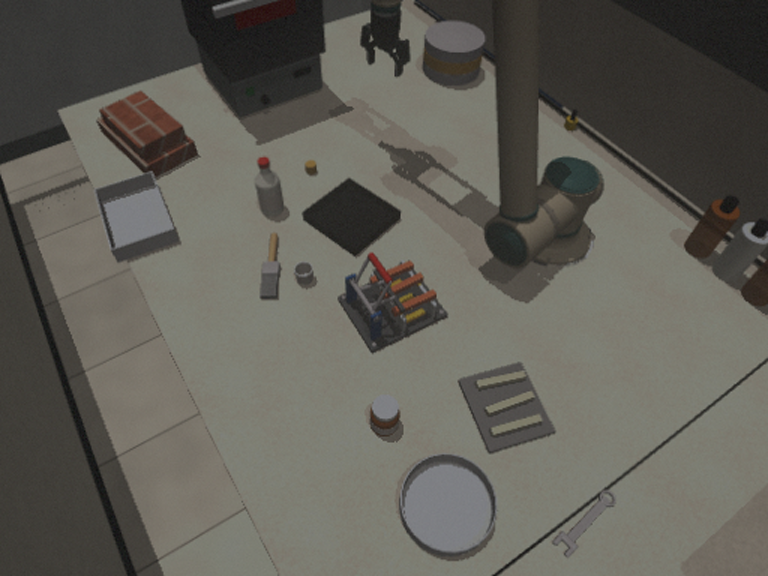

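```bash
python3 - <<'E'
from h import *
t=np.load("top0.npz");s=np.load("scene0.npz")
a=cv2.resize(t["p"][180:236,235:295],None,fx=10,fy=10,interpolation=cv2.INTER_CUBIC)
cv2.imwrite("pics/rack_top.png",cv2.convertScaleAbs(a[:,:,::-1],alpha=1.6))
a=cv2.resize(s["p"][160:240,220:305],None,fx=7,fy=7,interpolation=cv2.INTER_CUBIC)
cv2.imwrite("pics/rack_sc.png",cv2.convertScaleAbs(a[:,:,::-1],alpha=1.6))
# colour masks
for n,z in(("top",t),("scene",s)):
    hsv=cv2.cvtColor(z["p"],cv2.COLOR_RGB2HSV)
    r=(slice(175,255),slice(160,365)) if n=="top" else (slice(110,305),slice(200,375))
    for nm,lo,hi in(("fired",(5,130,60),(16,255,255)),("red",(0,170,60),(4,255,255)),("cream",(18,30,120),(40,120,255)),("yellow",(20,150,80),(35,255,255)),("black",(0,0,0),(180,255,42))):
        m=np.zeros(hsv.shape[:2],np.uint8); m[r]=cv2.inRange(hsv,lo,hi)[r]
        k,l,st,ce=cv2.connectedComponentsWithStats(m)
        for i in range(1,k):
            if 20<st[i,4]<4000:
                ys,xs=np.where(l==i); rr=cv2.minAreaRect(np.c_[xs,ys].astype(np.float32))
                d=np.median(z["d"][l==i]); print(n,nm,st[i,4],np.round(ce[i],1),"rect",np.round(rr[0],1),np.round(rr[1],1),round(rr[2]),np.round(world(n,*ce[i],d),3))
E
```

```text
top fired 70 [252.4 213.6] rect [252. 214.] [18.  4.] 90 [0.457 0.028 0.074]
top fired 68 [264.  214.5] rect [264. 215.] [18.  4.] 90 [ 0.453 -0.022  0.075]
top fired 65 [274.7 215. ] rect [274.6 215. ] [ 3.7 18.2] 4 [ 0.45  -0.069  0.075]
top cream 21 [339.6 176.3] rect [338.5 177. ] [4. 7.] 90 [ 0.628 -0.367  0.013]
scene fired 51 [266.4 178.5] rect [266.  178.6] [ 3.  16.7] 68 [ 0.441 -0.063  0.078]
scene fired 76 [270.3 188. ] rect [270.8 187.6] [ 3.6 21.5] 63 [ 0.452 -0.022  0.077]
scene fired 84 [278.  199.3] rect [278.6 198.7] [ 4.5 21.9] 63 [0.457 0.031 0.077]
scene red 28 [252.9 178.1] rect [253.1 178.1] [18.6  2.2] 56 [ 0.527 -0.02   0.184]
scene cream 28 [252.1 114.4] rect [252.2 114.3] [6.4 7.2] 56 [ 0.259 -0.436  0.003]
scene cream 26 [301.5 167.6] rect [301.8 167.3] [5.7 6.4] 45 [ 0.259 -0.084  0.002]
scene cream 40 [308.3 173.2] rect [309.4 173.7] [12.1  7.2] 36 [ 0.253 -0.048  0.001]
scene cream 45 [368.4 240.8] rect [368.  241.5] [12.  9.] 0 [ 0.261  0.293 -0.001]
scene cream 117 [333.3 252. ] rect [333.5 252. ] [ 3.9 31.1] 78 [0.403 0.269 0.028]
scene cream 125 [339.6 267.5] rect [339.6 267.4] [ 4.  31.3] 70 [0.421 0.321 0.029]
scene cream 121 [343.7 282.3] rect [343.9 282.1] [ 3.8 32.7] 74 [0.443 0.366 0.029]
scene cream 31 [278.5 291.1] rect [278.8 290.8] [ 5.3 12.4] 21 [0.619 0.274 0.002]
scene cream 29 [284.4 297.6] rect [285.7 297.9] [7.4 9.5] 40 [0.616 0.3   0.001]
scene yellow 32 [276.  209.5] rect [276.7 209.4] [ 3.2 11.7] 68 [0.459 0.029 0.014]
scene black 25 [367.8 113.4] rect [368. 114.] [7.1 5.7] 45 [ 0.039 -0.029  0.215]
scene black 1633 [234.3 144.1] rect [233.8 143.3] [53.1 40.7] 35 [ 0.417 -0.323  0.007]
scene black 28 [339.2 144.2] rect [339.7 144.2] [16.6  3.7] 25 [0.22  0.028 0.209]
scene black 330 [335.  162.9] rect [336.2 162.9] [31.3 19.2] 63 [0.234 0.045 0.141]
```

View pics/rack_top.png

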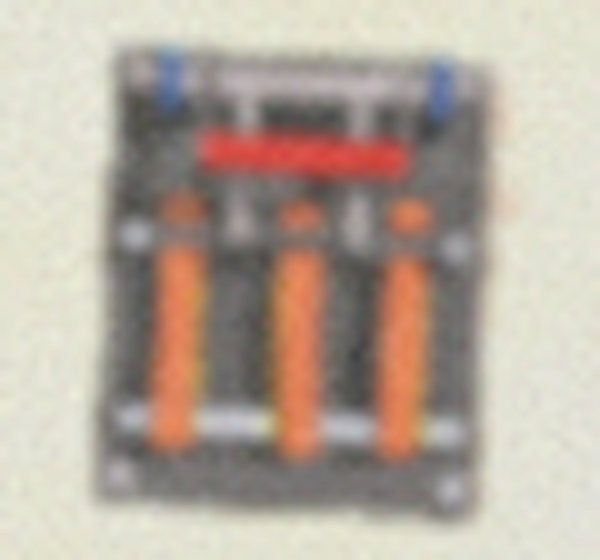

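View pics/rack_sc.png

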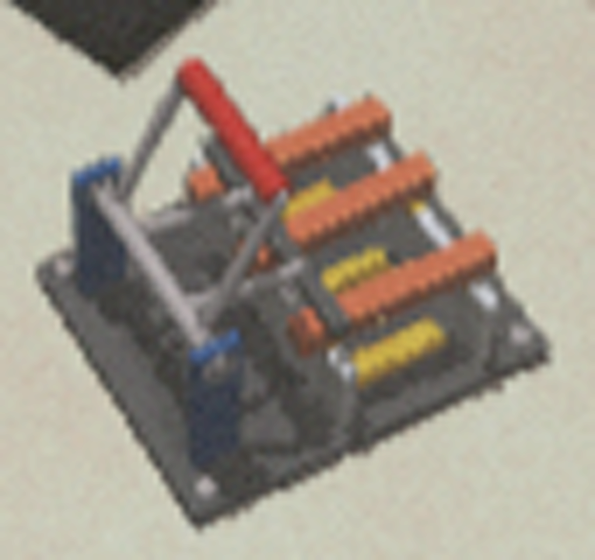

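```bash
cat > fit.py <<'E'
from h import *
def cloud(n,p,d):
    c=imaging.calibration(n); K=np.array(c["intrinsics"]); v,u=np.mgrid[:384,:512]
    q=cv2.undistortPoints(np.stack([u,v],-1).reshape(-1,1,2).astype(float),K,np.array(c["dist"])).reshape(384,512,2)
    X=np.concatenate([q*d[...,None],d[...,None]],-1); W=(X-np.array(c["t"]))@np.array(c["R"]); W[d==0]=np.nan
    return W
def bars(W,p,kind,box,zr):
    hsv=cv2.cvtColor(p,cv2.COLOR_RGB2HSV)
    m=(W[...,0]>box[0])&(W[...,0]<box[1])&(W[...,1]>box[2])&(W[...,1]<box[3])&(W[...,2]>zr[0])&(W[...,2]<zr[1])
    if kind=="fired": m&=cv2.inRange(hsv,(3,110,40),(18,255,255))>0
    if kind=="fresh": m&=cv2.inRange(hsv,(12,10,70),(45,110,255))>0
    k,l,st,ce=cv2.connectedComponentsWithStats(m.astype(np.uint8),connectivity=8); out=[]
    for i in range(1,k):
        if st[i,4]<35: continue
        P=W[l==i]; rr=cv2.minAreaRect((P[:,:2]*1000).astype(np.float32)); c,(w,h),a=rr
        if w<h: a+=90
        a=(a+90)%180-90
        out.append((np.round(c,1).tolist(),round(max(w,h)),round(min(w,h)),round(a,1),round(float(np.median(P[:,2]))*1000,1),int(st[i,4])))
    return sorted(out,key=lambda o:-o[0][1])
E
python3 - <<'E'
from fit import *
from scipy.optimize import least_squares
T=[(97,497,-75,85,12),(470,515,-75,-85,12),(122,50,130,85,12),(492,65,130,-85,12),(118,415,-40,75,60),(465,437,-40,-75,60),(120,233,40,75,60),(472,248,40,-75,60)]
S=[(38,272,130,-85,12),(200,525,130,85,12),(550,352,-75,85,12)]
obs=[("top",(u+.5)/10-.5+235,(v+.5)/10-.5+180,x,y,z) for u,v,x,y,z in T]+[("scene",(u+.5)/7-.5+220,(v+.5)/7-.5+160,x,y,z) for u,v,x,y,z in S]
def f(p,o=obs):
    c,s=np.cos(p[2]),np.sin(p[2]); r=[]
    for n,u,v,x,y,z in o: r+=list(proj(n,[p[0]+(c*x-s*y)/1e3,p[1]+(s*x+c*y)/1e3,z/1e3])[0]-(u,v))
    return np.array(r)
for o in(obs,obs[:8],obs[8:]):
    q=least_squares(f,[.45,-.02,0],args=(o,)); print(np.round(q.x,4),np.round(np.degrees(q.x[2]),2),np.round(q.fun,1))
for n in("top","scene"):
    z=np.load(n+"0.npz");W=cloud(n,z["p"],z["d"])
    print(n,"fresh",*bars(W,z["p"],"fresh",(.3,.55,.2,.45),(.018,.05)),sep="\n")
    print(n,"fired",*bars(W,z["p"],"fired",(.35,.56,-.15,.12),(.06,.1)),sep="\n")
    hsv=cv2.cvtColor(z["p"],cv2.COLOR_RGB2HSV)
    m=(hsv[...,2]<(70 if n=="top" else 50))&(W[...,0]>.28)&(W[...,0]<.6)&(W[...,1]>-.48)&(W[...,1]<-.16)&(W[...,2]<.05)
    k,l,st,ce=cv2.connectedComponentsWithStats(m.astype(np.uint8)); i=1+np.argmax(st[1:,4]); P=W[l==i]
    print("pan",cv2.minAreaRect((P[:,:2]*1000).astype(np.float32)), np.percentile(P[:,2],[5,50,95]))
    m=(W[...,0]>.28)&(W[...,0]<.58)&(W[...,1]>.15)&(W[...,1]<.45)&(W[...,2]>.007)&(W[...,2]<.04)
    k,l,st,ce=cv2.connectedComponentsWithStats(m.astype(np.uint8)); i=1+np.argmax(st[1:,4]); P=W[l==i]
    print("tile",cv2.minAreaRect((P[:,:2]*1000).astype(np.float32)))
E
```

```text
[ 0.4611 -0.0207 -0.0517] -2.96 [-0.6  0.4  0.3  0.3 -0.9 -0.3 -0.3 -0.2 -0.4  0.2 -0.6 -0.5  0.3  0.2
 -0.7  0.1 -0.8 -0.7 -0.7 -0.7  0.1 -0.9]
[ 0.4612 -0.0223 -0.0576] -3.3 [-0.3  0.3  0.5  0.4 -0.4 -0.4  0.2 -0.1 -0.1  0.1 -0.3 -0.4  0.7  0.
 -0.3  0.2]
[ 0.4612 -0.0172 -0.0533] -3.05 [-0.4 -0.  -0.2  0.1  0.6 -0.1]
top
fresh
([440.9, 361.7], 111, 28, -15.5, 28.1, 102)
([422.7, 325.1], 110, 28, -9.8, 27.1, 104)
([401.0, 269.3], 113, 24, -19.9, 27.3, 98)
top
fired
([453.7, 30.0], 82, 15, -4.3, 74.9, 70)
([452.9, -24.6], 82, 13, -0.6, 74.9, 75)
([448.7, -67.8], 82, 14, -0.6, 76.1, 70)
pan ((419.91845703125, -320.32525634765625), (173.47872924804688, 189.39495849609375), 15.516907691955566) [-0.00380137  0.0039799   0.02236286]
tile ((427.3312072753906, 315.5661315917969), (175.58880615234375, 168.39744567871094), 74.28800201416016)
scene
fresh
([441.9, 366.4], 108, 17, -16.8, 28.3, 177)
([420.1, 321.8], 109, 17, -11.7, 28.5, 169)
([400.9, 269.5], 111, 18, -19.4, 28.0, 184)
scene
fired
([453.7, 30.3], 84, 18, -4.0, 76.5, 110)
([452.4, -23.3], 89, 19, 0.4, 76.4, 103)
([440.5, -65.5], 63, 16, -2.8, 76.9, 71)
pan ((419.5831604003906, -320.139892578125), (183.5594940185547, 194.27992248535156), 15.142799377441406) [0.00187129 0.00674477 0.02940417]
tile ((424.5882873535156, 318.0238952636719), (171.9200439453125, 152.25186157226562), 74.24234008789062)
```

```bash
cat > plan.py <<'E'
import sys, json, numpy as np
from scipy.spatial.transform import Rotation as R
from rig import readout
RK=np.array([.461,-.020]); YAW=-.053
def rack(x,y): # mm in rack -> world xy
    c,s=np.cos(YAW),np.sin(YAW); return RK+np.array([c*x-s*y,s*x+c*y])/1e3
def handle(j):
    f=np.radians(120)-j; p=rack(105+90*np.cos(f),0); return [p[0],p[1],.095+.09*np.sin(f)]
def down(deg):
    t=np.radians(deg); x=[np.cos(t),np.sin(t),0]; y=[np.sin(t),-np.cos(t),0]; return R.from_matrix(np.array([x,y,[0,0,-1]]).T)
def plan(wps,step=.04,turn=.1):
    """wps: (x,y,z TCP, theta deg, fingers[, hold rows])"""
    s=readout.get_state(); q=s["ee_rot"]; p=np.array(s["position"]); r=R.from_quat([q[1],q[2],q[3],q[0]])
    rows=[]
    for w in wps:
        P=np.array(w[:3]); T=down(w[3]); st=w[6] if len(w)>6 else step
        n=max(1,int(np.ceil(np.linalg.norm(P-p)/st-.05)),int(np.ceil((r.inv()*T).magnitude()/turn-.05)))
        p0=p.copy(); rv=(r.inv()*T).as_rotvec(); r0=r
        for k in range(1,n+1):
            dp=np.round(r.inv().apply(p0+(P-p0)*k/n-p)/.2,2)+0; dr=np.clip(np.round((r.inv()*r0*R.from_rotvec(rv*k/n)).as_rotvec()/.1,2)+0,-1,1)
            rows.append({"dp":dp.tolist(),"delta_rot":dr.tolist(),"fingers":w[4]}); p=p+r.apply(dp*.2); r=r*R.from_rotvec(dr*.1)
        for _ in range(w[5] if len(w)>5 else 0): rows.append({"dp":[0,0,0],"delta_rot":[0,0,0],"fingers":w[4]})
    for i in range(0,len(rows),5): print(" ; ".join(f"{x['dp']} {x['delta_rot']} {x['fingers']}" for x in rows[i:i+5]))
    print("end",np.round(p,4))
E
python3 - <<'E'
from plan import *
h=handle(.05); print(h)
plan([(.3,-.3,.303,87,.6),(h[0],h[1],.29,87,.6),(h[0],h[1],h[2]+.056,87,.6)])
E
```

```text
[np.float64(0.5248619298246441), np.float64(-0.023387855036504413), np.float64(0.17509394139563328)]
[0.07, -0.08, 0.0] [0.0, 0.0, -0.93] 0.6 ; [0.09, -0.06, 0.0] [0.0, 0.0, -0.93] 0.6 ; [0.08, -0.07, 0.0] [0.0, 0.0, -0.93] 0.6 ; [0.1, -0.05, 0.0] [0.0, 0.0, -0.93] 0.6 ; [0.09, -0.04, 0.0] [0.0, -0.01, -0.92] 0.6
[0.1, -0.04, 0.0] [-0.01, 0.0, -0.93] 0.6 ; [0.11, -0.02, 0.0] [0.0, 0.0, -0.93] 0.6 ; [0.1, -0.02, 0.0] [0.0, 0.0, -0.93] 0.6 ; [0.11, 0.0, 0.0] [0.0, 0.0, -0.93] 0.6 ; [0.1, 0.0, 0.0] [0.0, 0.0, -0.93] 0.6
[0.11, 0.02, 0.0] [0.0, 0.0, -0.93] 0.6 ; [0.1, 0.02, 0.0] [0.0, 0.0, -0.93] 0.6 ; [0.1, 0.03, 0.0] [0.0, 0.0, -0.93] 0.6 ; [0.16, 0.12, 0.01] [0.0, 0.0, 0.0] 0.6 ; [0.16, 0.11, 0.0] [0.0, 0.0, 0.0] 0.6
[0.16, 0.12, 0.01] [0.0, 0.0, 0.0] 0.6 ; [0.16, 0.12, 0.01] [0.0, 0.0, 0.0] 0.6 ; [0.16, 0.12, 0.01] [0.0, 0.0, 0.0] 0.6 ; [0.16, 0.11, 0.0] [0.0, 0.0, 0.0] 0.6 ; [0.16, 0.12, 0.01] [0.0, 0.0, 0.0] 0.6
[0.16, 0.12, 0.01] [0.0, 0.0, 0.0] 0.6 ; [0.16, 0.12, 0.01] [0.0, 0.0, 0.0] 0.6 ; [0.0, 0.0, 0.15] [0.0, 0.0, 0.0] 0.6 ; [0.0, 0.0, 0.14] [0.0, 0.0, 0.0] 0.6
end [ 0.5256 -0.0239  0.2313]
```

Emit:
{"name": "servo_tool", "arguments": {"moves": [{"dp":[0.07,-0.08,0],"delta_rot":[0,0,-0.93],"fingers":0.6},{"dp":[0.09,-0.06,0],"delta_rot":[0,0,-0.93],"fingers":0.6},{"dp":[0.08,-0.07,0],"delta_rot":[0,0,-0.93],"fingers":0.6},{"dp":[0.1,-0.05,0],"delta_rot":[0,0,-0.93],"fingers":0.6},{"dp":[0.09,-0.04,0],"delta_rot":[0,0,-0.93],"fingers":0.6}]}}

```text
clock: 0.6
position: [0.2238, -0.4517, 0.3035]
ee_rot: [-0.001, 0.925, 0.38, 0.0]
contact_force: [-0.2, -0.4, -0.7]
width: 0.0514
gripper_force: 0.0
```

Emit:
{"name": "servo_tool", "arguments": {"moves": [{"dp":[0.1,-0.04,0],"delta_rot":[0,0,-0.93],"fingers":0.6},{"dp":[0.11,-0.02,0],"delta_rot":[0,0,-0.93],"fingers":0.6},{"dp":[0.1,-0.02,0],"delta_rot":[0,0,-0.93],"fingers":0.6},{"dp":[0.11,0,0],"delta_rot":[0,0,-0.93],"fingers":0.6},{"dp":[0.1,0,0],"delta_rot":[0,0,-0.93],"fingers":0.6}]}}

```text
clock: 1.1
position: [0.2708, -0.3567, 0.3036]
ee_rot: [-0.0, 0.813, 0.583, 0.0]
contact_force: [0.1, -0.7, -0.1]
width: 0.0509
gripper_force: 0.0
```

Emit:
{"name": "servo_tool", "arguments": {"moves": [{"dp":[0.11,0.02,0],"delta_rot":[0,0,-0.93],"fingers":0.6},{"dp":[0.1,0.02,0],"delta_rot":[0,0,-0.93],"fingers":0.6},{"dp":[0.1,0.03,0],"delta_rot":[0,0,-0.93],"fingers":0.6},{"dp":[0.16,0.12,0],"delta_rot":[0,0,0],"fingers":0.6},{"dp":[0.16,0.12,0],"delta_rot":[0,0,0],"fingers":0.6}]}}

```text
clock: 1.6
position: [0.3503, -0.2383, 0.3037]
ee_rot: [-0.0, 0.726, 0.688, -0.0]
contact_force: [0.3, -0.4, 0.8]
width: 0.0515
gripper_force: 0.0
```

Emit:
{"name": "servo_tool", "arguments": {"moves": [{"dp":[0.16,0.12,0],"delta_rot":[0,0,0],"fingers":0.6},{"dp":[0.16,0.12,0],"delta_rot":[0,0,0],"fingers":0.6},{"dp":[0.16,0.12,0],"delta_rot":[0,0,0],"fingers":0.6},{"dp":[0.16,0.11,0],"delta_rot":[0,0,0],"fingers":0.6},{"dp":[0.16,0.11,0],"delta_rot":[0,0,0],"fingers":0.6}]}}

```text
clock: 2.1
position: [0.4747, -0.0839, 0.3036]
ee_rot: [-0.0, 0.725, 0.689, -0.0]
contact_force: [0.4, -1.4, 0.3]
width: 0.0516
gripper_force: 0.0
```

Emit:
{"name": "servo_tool", "arguments": {"moves": [{"dp":[0.16,0.12,0],"delta_rot":[0,0,0],"fingers":0.6},{"dp":[0.16,0.12,0],"delta_rot":[0,0,0],"fingers":0.6},{"dp":[0,0,0],"delta_rot":[0,0,0],"fingers":0.6}]}}

```text
clock: 2.4
position: [0.5277, -0.0207, 0.3032]
ee_rot: [-0.0, 0.723, 0.69, 0.001]
contact_force: [-0.8, -0.5, 0.3]
width: 0.0514
gripper_force: 0.0
```

```bash
python3 - <<'E'
from plan import *
h=handle(.05); s=readout.get_state(); print(s["clock"],s["position"],s["width"],s["qpos"])
plan([(h[0],h[1],.29,87,.6),(h[0],h[1],h[2]+.056,87,.6)])
E
```

```text
2.4 [ 0.52772326 -0.02066224  0.30324017] 0.05143489158326945 [-0.17216514  0.20515071  1.60410218  0.00229425  1.33143478 -0.12617589]
[-0.01, -0.01, 0.07] [0.01, -0.02, 0.06] 0.6 ; [0.0, 0.0, 0.15] [0.0, 0.0, 0.0] 0.6 ; [0.0, 0.0, 0.14] [0.0, 0.0, 0.0] 0.6
end [ 0.5257 -0.0225  0.2312]
```

Emit:
{"name": "servo_tool", "arguments": {"moves": [{"dp":[-0.01,-0.01,0.07],"delta_rot":[0,0,0.06],"fingers":0.6},{"dp":[0,0,0.15],"delta_rot":[0,0,0],"fingers":0.6},{"dp":[0,0,0.14],"delta_rot":[0,0,0],"fingers":0.6},{"dp":[0,0,0],"delta_rot":[0,0,0],"fingers":0.6}]}}

```text
clock: 2.8
position: [0.52, -0.026, 0.2282]
ee_rot: [-0.004, 0.727, 0.687, -0.003]
contact_force: [0.3, 0.3, -0.9]
width: 0.0514
gripper_force: 0.0
```

Emit:
{"name": "servo_tool", "arguments": {"force": 25, "moves": [{"dp":[0,0,0],"delta_rot":[0,0,0],"fingers":0},{"dp":[0,0,0],"delta_rot":[0,0,0],"fingers":0},{"dp":[0,0,0],"delta_rot":[0,0,0],"fingers":0},{"dp":[0,0,0],"delta_rot":[0,0,0],"fingers":0},{"dp":[0,0,0],"delta_rot":[0,0,0],"fingers":0}]}}

```text
clock: 3.3
position: [0.5246, -0.0263, 0.2336]
ee_rot: [0.002, 0.727, 0.687, 0.001]
contact_force: [2.1, -2.0, 5.4]
width: 0.015
gripper_force: 26.0
```

```bash
python3 - <<'E'
from plan import *
plan([(h[0],h[1],h[2]+.054,87,0) for h in (handle(j) for j in (.05,.2,.4,.6,.8,1.0,1.2,1.4,1.6,1.75,1.85))],step=.025)
E
```

```text
[0.01, 0.0, 0.02] [0.05, 0.01, -0.05] 0 ; [0.0, 0.06, -0.02] [0.0, 0.0, 0.0] 0 ; [0.0, 0.09, -0.02] [0.0, 0.0, 0.0] 0 ; [0.0, 0.09, -0.01] [0.0, 0.0, 0.0] 0 ; [0.0, 0.09, 0.02] [0.0, 0.0, 0.0] 0
[0.0, 0.08, 0.03] [0.0, 0.0, 0.0] 0 ; [0.0, 0.08, 0.05] [0.0, 0.0, 0.0] 0 ; [0.0, 0.06, 0.07] [0.0, 0.0, 0.0] 0 ; [0.0, 0.05, 0.07] [0.0, 0.0, 0.0] 0 ; [0.0, 0.03, 0.06] [0.0, 0.0, 0.0] 0
[0.0, 0.01, 0.04] [0.0, 0.0, 0.0] 0
end [ 0.6526 -0.031   0.1716]
```

Emit:
{"name": "servo_tool", "arguments": {"moves": [{"dp":[0,0.06,-0.02],"delta_rot":[0,0,0],"fingers":0},{"dp":[0,0.09,-0.02],"delta_rot":[0,0,0],"fingers":0},{"dp":[0,0.09,-0.01],"delta_rot":[0,0,0],"fingers":0},{"dp":[0,0,0],"delta_rot":[0,0,0],"fingers":0}]}}

```text
clock: 3.7
position: [0.5713, -0.0288, 0.2421]
ee_rot: [-0.0, 0.727, 0.687, -0.001]
contact_force: [-1.3, -0.7, 5.5]
width: 0.0149
gripper_force: 26.9
```

```bash
python3 - <<'E'
from plan import *
plan([(h[0],h[1],h[2]+.054,87,0) for h in (handle(j) for j in (.8,1.0,1.2,1.4,1.6,1.75,1.85))],step=.025)
E
```

```text
[0.02, 0.09, 0.03] [-0.02, 0.0, -0.04] 0 ; [0.0, 0.09, 0.04] [0.0, 0.0, 0.0] 0 ; [0.0, 0.07, 0.04] [0.0, 0.0, 0.0] 0 ; [0.0, 0.07, 0.07] [0.0, 0.0, 0.0] 0 ; [0.0, 0.05, 0.07] [0.0, 0.0, 0.0] 0
[0.0, 0.03, 0.06] [0.0, 0.0, 0.0] 0 ; [0.0, 0.01, 0.05] [0.0, 0.0, 0.0] 0
end [ 0.6534 -0.0293  0.1701]
```

Emit:
{"name": "servo_tool", "arguments": {"moves": [{"dp":[0,0.09,0.02],"delta_rot":[0,0,0],"fingers":0},{"dp":[0,0.09,0.03],"delta_rot":[0,0,0],"fingers":0},{"dp":[0,0.07,0.04],"delta_rot":[0,0,0],"fingers":0},{"dp":[0,0.07,0.07],"delta_rot":[0,0,0],"fingers":0},{"dp":[0,0.05,0.07],"delta_rot":[0,0,0],"fingers":0}]}}

```text
clock: 4.2
position: [0.6447, -0.0328, 0.195]
ee_rot: [-0.001, 0.727, 0.687, -0.001]
contact_force: [-3.0, -0.3, 3.7]
width: 0.0152
gripper_force: 27.4
```

Emit:
{"name": "servo_tool", "arguments": {"moves": [{"dp":[0,0.03,0.06],"delta_rot":[0,0,0],"fingers":0},{"dp":[0,0.01,0.05],"delta_rot":[0,0,0],"fingers":0},{"dp":[0,0,0],"delta_rot":[0,0,0],"fingers":0}]}}

```text
clock: 4.5
position: [0.6534, -0.0332, 0.1721]
ee_rot: [-0.0, 0.727, 0.687, 0.0]
contact_force: [-0.6, -0.6, -0.2]
width: 0.0148
gripper_force: 27.4
```

Emit:
{"name": "servo_tool", "arguments": {"moves": [{"dp":[0,0,0],"delta_rot":[0,0,0],"fingers":0.35},{"dp":[0,0,0],"delta_rot":[0,0,0],"fingers":0.35},{"dp":[0,0,0],"delta_rot":[0,0,0],"fingers":0.35},{"dp":[0,0,-0.2],"delta_rot":[0,0,0],"fingers":0.35},{"dp":[0,0,-0.2],"delta_rot":[0,0,0],"fingers":0.35}]}}

```text
clock: 5.0
position: [0.6522, -0.0331, 0.2539]
ee_rot: [-0.001, 0.727, 0.687, -0.001]
contact_force: [0.9, 0.2, 0.3]
width: 0.0294
gripper_force: 0.0
```

```bash
cat > look.py <<'E'
from fit import *
import sys
def look(tag=None,view=True):
    for n in("top","scene"):
        p,d=grab(n); W=cloud(n,p,d)
        print(n,"fired rack",*bars(W,p,"fired",(.35,.56,-.15,.12),(.05,.1)),"| pan",*bars(W,p,"fired",(.28,.58,-.48,-.16),(0,.06)),"| fresh tile",*bars(W,p,"fresh",(.3,.55,.2,.45),(.018,.05)),"| fresh rack",*bars(W,p,"fresh",(.35,.56,-.15,.12),(.064,.1)),sep="\n ")
        hsv=cv2.cvtColor(p,cv2.COLOR_RGB2HSV)
        m=(hsv[...,2]<(70 if n=="top" else 50))&(W[...,0]>.25)&(W[...,0]<.63)&(W[...,1]>-.53)&(W[...,1]<-.13)&(W[...,2]<.05)
        k,l,st,ce=cv2.connectedComponentsWithStats(m.astype(np.uint8)); i=1+np.argmax(st[1:,4]); P=W[l==i]
        print(" panrect",cv2.minAreaRect((P[:,:2]*1000).astype(np.float32)))
        if tag: save(tag+"_"+n,p,(150,100,390,310),3) if n=="scene" else save(tag+"_"+n,p,(150,150,390,270),3)
E
python3 - <<'E'
from plan import *
from look import *
look("open"); print(readout.get_state()["position"])
for y in(50,0,-50): print(rack(0,y))
E
```

```text
top
 fired rack
 ([440.1, -67.8], 64, 14, -0.6, 75.3, 47)
 | pan
 | fresh tile
 ([447.2, 366.9], 114, 25, -14.6, 27.4, 98)
 ([422.0, 320.5], 108, 23, -8.0, 27.3, 97)
 ([406.2, 265.9], 113, 21, -19.9, 26.8, 88)
 | fresh rack
 panrect ((419.9176940917969, -320.39215087890625), (173.85659790039062, 189.99806213378906), 15.378853797912598)
scene
 fired rack
 ([466.0, 30.1], 110, 18, -4.1, 76.1, 165)
 ([464.5, -23.3], 108, 20, -3.4, 75.9, 155)
 ([462.3, -66.0], 107, 18, -4.3, 75.8, 141)
 | pan
 | fresh tile
 ([440.5, 367.2], 113, 17, -16.8, 28.0, 190)
 ([420.2, 322.7], 111, 18, -13.3, 27.9, 180)
 ([401.4, 269.6], 109, 19, -19.4, 27.9, 191)
 | fresh rack
 panrect ((417.7498779296875, -320.43829345703125), (184.07154846191406, 193.56973266601562), 15.052038192749023)
[ 0.65588088 -0.0336055   0.26108188]
[0.46364876 0.02992979]
[ 0.461 -0.02 ]
[ 0.45835124 -0.06992979]
```

View pics/open_scene.png

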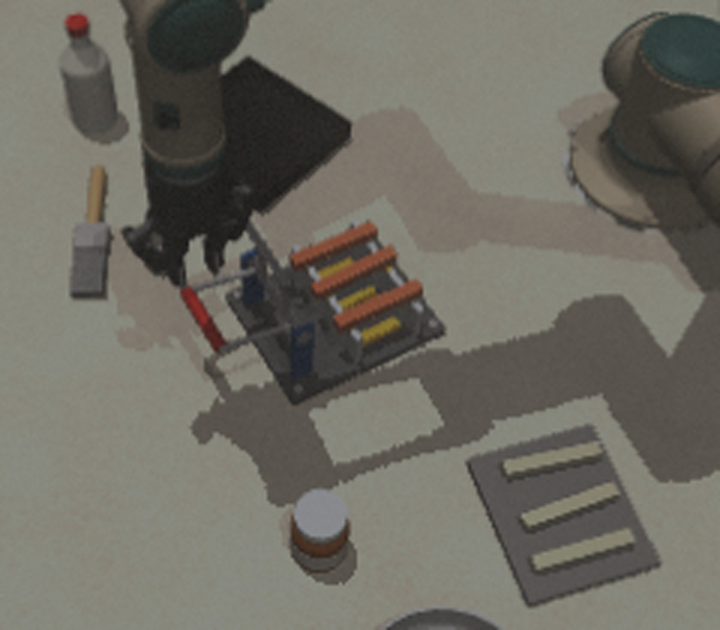

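```bash
python3 - <<'E'
from plan import *
plan([(.463,-.068,.27,177,.42),(.463,-.068,.135,177,.42)],step=.045)
E
```

```text
[-0.01, -0.06, 0.0] [0.01, 0.01, -0.98] 0.42 ; [-0.01, -0.06, -0.01] [0.0, 0.0, -0.99] 0.42 ; [0.0, -0.06, 0.0] [0.01, 0.01, -0.98] 0.42 ; [0.0, -0.06, 0.0] [0.0, 0.01, -0.99] 0.42 ; [0.01, -0.06, -0.01] [0.01, 0.01, -0.98] 0.42
[0.02, -0.06, 0.0] [0.01, 0.0, -0.99] 0.42 ; [0.02, -0.06, 0.0] [0.0, 0.01, -0.98] 0.42 ; [0.02, -0.06, -0.01] [0.01, 0.01, -0.99] 0.42 ; [0.04, -0.05, 0.0] [0.0, 0.01, -0.98] 0.42 ; [0.03, -0.05, 0.0] [0.01, 0.0, -0.99] 0.42
[0.04, -0.04, -0.01] [0.01, 0.01, -0.98] 0.42 ; [0.05, -0.04, 0.0] [0.0, 0.01, -0.99] 0.42 ; [0.05, -0.04, 0.0] [0.01, 0.01, -0.98] 0.42 ; [0.05, -0.03, -0.01] [0.01, 0.0, -0.98] 0.42 ; [0.06, -0.02, 0.0] [0.0, 0.01, -0.99] 0.42
[0.06, -0.02, 0.0] [0.01, 0.01, -0.98] 0.42 ; [0.0, 0.0, 0.22] [0.0, 0.0, 0.0] 0.42 ; [0.0, 0.0, 0.23] [0.0, 0.0, 0.0] 0.42 ; [0.0, 0.0, 0.22] [0.0, 0.0, 0.0] 0.42
end [ 0.4624 -0.0675  0.1356]
```

Emit:
{"name": "servo_tool", "arguments": {"moves": [{"dp":[0,-0.06,0],"delta_rot":[0,0,-0.98],"fingers":0.42},{"dp":[0,-0.06,-0.01],"delta_rot":[0,0,-0.99],"fingers":0.42},{"dp":[0,-0.06,0],"delta_rot":[0,0,-0.98],"fingers":0.42},{"dp":[0,-0.06,0],"delta_rot":[0,0,-0.99],"fingers":0.42},{"dp":[0.01,-0.06,-0.01],"delta_rot":[0,0,-0.98],"fingers":0.42}]}}

```text
clock: 5.6
position: [0.5926, -0.0396, 0.2577]
ee_rot: [-0.0, 0.536, 0.844, -0.0]
contact_force: [-0.1, -0.3, 0.6]
width: 0.0357
gripper_force: 0.0
```

Emit:
{"name": "servo_tool", "arguments": {"moves": [{"dp":[0.02,-0.06,0],"delta_rot":[0,0,-0.99],"fingers":0.42},{"dp":[0.02,-0.06,0],"delta_rot":[0,0,-0.98],"fingers":0.42},{"dp":[0.02,-0.06,-0.01],"delta_rot":[0,0,-0.99],"fingers":0.42},{"dp":[0.04,-0.05,0],"delta_rot":[0,0,-0.98],"fingers":0.42},{"dp":[0.03,-0.05,0],"delta_rot":[0,0,-0.99],"fingers":0.42}]}}

```text
clock: 6.1
position: [0.5316, -0.0515, 0.26]
ee_rot: [0.0, 0.314, 0.949, 0.0]
contact_force: [-0.8, -0.4, 0.3]
width: 0.0356
gripper_force: 0.0
```

Emit:
{"name": "servo_tool", "arguments": {"moves": [{"dp":[0.04,-0.04,-0.01],"delta_rot":[0,0,-0.98],"fingers":0.42},{"dp":[0.05,-0.04,0],"delta_rot":[0,0,-0.99],"fingers":0.42},{"dp":[0.05,-0.04,0],"delta_rot":[0,0,-0.98],"fingers":0.42},{"dp":[0.05,-0.03,0],"delta_rot":[0,0,-0.98],"fingers":0.42},{"dp":[0.06,-0.02,0],"delta_rot":[0,0,-0.99],"fingers":0.42}]}}

```text
clock: 6.6
position: [0.4715, -0.0611, 0.262]
ee_rot: [0.0, 0.073, 0.997, -0.0]
contact_force: [-0.1, 0.4, 0.2]
width: 0.0361
gripper_force: 0.0
```

Emit:
{"name": "servo_tool", "arguments": {"moves": [{"dp":[0.06,-0.02,0],"delta_rot":[0,0,-0.98],"fingers":0.42},{"dp":[0,0,0],"delta_rot":[0,0,0],"fingers":0.42},{"dp":[0,0,0],"delta_rot":[0,0,0],"fingers":0.42}]}}

```text
clock: 6.9
position: [0.4598, -0.0631, 0.2622]
ee_rot: [0.001, 0.028, 1.0, -0.0]
contact_force: [1.3, -0.5, 0.3]
width: 0.0361
gripper_force: 0.0
```

```bash
python3 - <<'E'
from plan import *
s=readout.get_state(); print(s["clock"],s["position"],s["ee_rot"],s["width"],s["qpos"])
plan([(.463,-.068,.135,177,.42)],step=.045)
E
```

```text
6.9 [ 0.45983303 -0.06314207  0.2621666 ] [ 7.57424448e-04  2.75965678e-02  9.99618852e-01 -8.41905061e-05] 0.036146403321234144 [-2.86689217e-01  1.37849705e-01  1.79721475e+00  2.41306684e-04
  1.20502078e+00 -1.80237152e+00]
[-0.01, -0.01, 0.21] [0.0, 0.01, -0.01] 0.42 ; [0.0, -0.01, 0.21] [0.0, 0.0, -0.01] 0.42 ; [-0.01, 0.0, 0.22] [0.0, 0.01, -0.01] 0.42
end [ 0.4637 -0.0674  0.1342]
```

Emit:
{"name": "servo_tool", "arguments": {"moves": [{"dp":[-0.01,-0.01,0.21],"delta_rot":[0,0,0],"fingers":0.42},{"dp":[0,-0.01,0.21],"delta_rot":[0,0,0],"fingers":0.42},{"dp":[0,0,0.22],"delta_rot":[0,0,0],"fingers":0.42},{"dp":[0,0,0],"delta_rot":[0,0,0],"fingers":0.42}]}}

```text
clock: 7.3
position: [0.4585, -0.0662, 0.1295]
ee_rot: [-0.005, 0.027, 1.0, 0.002]
contact_force: [-0.5, 0.2, 0.2]
width: 0.036
gripper_force: 0.0
```

Emit:
{"name": "servo_tool", "arguments": {"force": 50, "moves": [{"dp":[0,0,0],"delta_rot":[0,0,0],"fingers":0},{"dp":[0,0,0],"delta_rot":[0,0,0],"fingers":0},{"dp":[0,0,0],"delta_rot":[0,0,0],"fingers":0},{"dp":[0,0,0],"delta_rot":[0,0,0],"fingers":0}]}}

```text
clock: 7.7
position: [0.4624, -0.0675, 0.1355]
ee_rot: [0.002, 0.026, 1.0, -0.0]
contact_force: [0.0, 1.4, -0.0]
width: 0.0143
gripper_force: 52.4
```

Emit:
{"name": "servo_tool", "arguments": {"moves": [{"dp":[0,0,-0.1],"delta_rot":[0,0,0],"fingers":0},{"dp":[0,0,-0.15],"delta_rot":[0,0,0],"fingers":0},{"dp":[0,0,-0.15],"delta_rot":[0,0,0],"fingers":0},{"dp":[0,0,0],"delta_rot":[0,0,0],"fingers":0}]}}

```text
clock: 8.1
position: [0.464, -0.068, 0.2186]
ee_rot: [0.005, 0.026, 1.0, -0.001]
contact_force: [1.1, 0.1, -1.1]
width: 0.0146
gripper_force: 52.5
```

```bash
cat > pl.py <<'E'
from plan import *
PAN=np.array([.4195,-.3205]); PY=np.radians(15.2)
def slot(k): return PAN+k*np.array([-np.sin(PY),np.cos(PY)])
E
python3 - <<'E'
from pl import *
s=readout.get_state(); print(s["position"],s["width"],s["gripper_force"],s["contact_force"])
q=slot(.048)-[0,.0]; print(q)
plan([(*q,.21,177,0),(*q,.085,177,0)],step=.045)
E
```

```text
[ 0.46395272 -0.06795923  0.21858293] 0.014631018998209913 52.517250180244446 [ 1.10053261  0.06301301 -1.07859645]
[ 0.40691492 -0.27417921]
[0.05, -0.21, 0.01] [-0.01, 0.02, 0.0] 0 ; [0.04, -0.21, 0.01] [0.0, 0.02, 0.0] 0 ; [0.05, -0.21, 0.01] [-0.01, 0.02, 0.0] 0 ; [0.04, -0.21, 0.0] [0.0, 0.02, 0.0] 0 ; [0.05, -0.2, 0.01] [-0.01, 0.02, 0.0] 0
[0.0, 0.0, 0.21] [0.0, 0.0, 0.0] 0 ; [0.0, 0.0, 0.21] [0.0, 0.0, 0.0] 0 ; [0.0, 0.0, 0.21] [0.0, 0.0, 0.0] 0
end [ 0.4071 -0.2732  0.0846]
```

Emit:
{"name": "servo_tool", "arguments": {"moves": [{"dp":[0.05,-0.21,0],"delta_rot":[0,0,0],"fingers":0},{"dp":[0.04,-0.21,0],"delta_rot":[0,0,0],"fingers":0},{"dp":[0.05,-0.21,0],"delta_rot":[0,0,0],"fingers":0},{"dp":[0.04,-0.21,0],"delta_rot":[0,0,0],"fingers":0},{"dp":[0.05,-0.2,0],"delta_rot":[0,0,0],"fingers":0}]}}

```text
clock: 8.6
position: [0.4038, -0.2741, 0.2139]
ee_rot: [0.0, 0.027, 1.0, -0.0]
contact_force: [1.0, 0.1, -0.8]
width: 0.0147
gripper_force: 52.5
```

Emit:
{"name": "servo_tool", "arguments": {"moves": [{"dp":[0,0,0.21],"delta_rot":[0,0,0],"fingers":0},{"dp":[0,0,0.21],"delta_rot":[0,0,0],"fingers":0},{"dp":[0,0,0.15],"delta_rot":[0,0,0],"fingers":0},{"dp":[0,0,0.07],"delta_rot":[0,0,0],"fingers":0},{"dp":[0,0,0],"delta_rot":[0,0,0],"fingers":0}]}}

```text
clock: 9.1
position: [0.403, -0.2714, 0.0838]
ee_rot: [-0.002, 0.027, 1.0, 0.002]
contact_force: [0.0, 0.7, -0.7]
width: 0.0146
gripper_force: 52.5
```

Emit:
{"name": "servo_tool", "arguments": {"moves": [{"dp":[0,0,0],"delta_rot":[0,0,0],"fingers":0.35},{"dp":[0,0,0],"delta_rot":[0,0,0],"fingers":0.35},{"dp":[0,0,-0.1],"delta_rot":[0,0,0],"fingers":0.35},{"dp":[0,0,-0.22],"delta_rot":[0,0,0],"fingers":0.35},{"dp":[0,0,-0.22],"delta_rot":[0,0,0],"fingers":0.35}]}}

```text
clock: 9.6
position: [0.4044, -0.2723, 0.196]
ee_rot: [0.0, 0.026, 1.0, -0.0]
contact_force: [1.7, -1.5, -0.8]
width: 0.0304
gripper_force: 0.0
```

```bash
python3 - <<'E'
from pl import *
s=readout.get_state(); print(s["position"],s["width"],s["gripper_force"],s["contact_force"])
plan([(.464,-.021,.19,177,.42),(.464,-.021,.135,177,.42)],step=.045)
E
```

```text
[ 0.40440102 -0.27234301  0.19601311] 0.030380219220714932 0.0 [ 1.71126255 -1.45563382 -0.8091017 ]
[-0.04, 0.21, 0.0] [0.0, 0.0, 0.0] 0.42 ; [-0.04, 0.21, 0.01] [0.0, 0.0, 0.0] 0.42 ; [-0.04, 0.22, 0.0] [0.0, 0.0, 0.0] 0.42 ; [-0.03, 0.21, 0.01] [0.0, 0.0, 0.0] 0.42 ; [-0.04, 0.21, 0.0] [0.0, 0.0, 0.0] 0.42
[-0.04, 0.21, 0.01] [0.0, 0.0, 0.0] 0.42 ; [0.0, 0.0, 0.14] [0.0, 0.0, 0.0] 0.42 ; [0.0, 0.0, 0.13] [0.0, 0.0, 0.0] 0.42
end [ 0.4637 -0.0211  0.1359]
```

Emit:
{"name": "servo_tool", "arguments": {"moves": [{"dp":[-0.04,0.21,0],"delta_rot":[0,0,0],"fingers":0.42},{"dp":[-0.04,0.21,0],"delta_rot":[0,0,0],"fingers":0.42},{"dp":[-0.04,0.22,0],"delta_rot":[0,0,0],"fingers":0.42},{"dp":[-0.03,0.21,0],"delta_rot":[0,0,0],"fingers":0.42},{"dp":[-0.04,0.21,0],"delta_rot":[0,0,0],"fingers":0.42}]}}

```text
clock: 10.1
position: [0.454, -0.0612, 0.1956]
ee_rot: [0.002, 0.026, 1.0, -0.001]
contact_force: [1.7, 0.3, 0.3]
width: 0.0359
gripper_force: 0.0
```

Emit:
{"name": "servo_tool", "arguments": {"moves": [{"dp":[-0.04,0.21,0],"delta_rot":[0,0,0],"fingers":0.42},{"dp":[0,0,0],"delta_rot":[0,0,0],"fingers":0.42},{"dp":[0,0,0.14],"delta_rot":[0,0,0],"fingers":0.42},{"dp":[0,0,0.14],"delta_rot":[0,0,0],"fingers":0.42},{"dp":[0,0,0],"delta_rot":[0,0,0],"fingers":0.42}]}}

```text
clock: 10.6
position: [0.4618, -0.0214, 0.1363]
ee_rot: [-0.003, 0.026, 1.0, 0.0]
contact_force: [-0.5, 0.6, 0.2]
width: 0.0356
gripper_force: 0.0
```

Emit:
{"name": "servo_tool", "arguments": {"moves": [{"dp":[0,0,0],"delta_rot":[0,0,0],"fingers":0},{"dp":[0,0,0],"delta_rot":[0,0,0],"fingers":0},{"dp":[0,0,0],"delta_rot":[0,0,0],"fingers":0},{"dp":[0,0,0],"delta_rot":[0,0,0],"fingers":0}]}}

```text
clock: 11.0
position: [0.4648, -0.0218, 0.1393]
ee_rot: [0.002, 0.026, 1.0, -0.0]
contact_force: [-0.5, -0.4, 5.4]
width: 0.0141
gripper_force: 51.1
```

Emit:
{"name": "servo_tool", "arguments": {"moves": [{"dp":[0,0,-0.1],"delta_rot":[0,0,0],"fingers":0},{"dp":[0,0,-0.15],"delta_rot":[0,0,0],"fingers":0},{"dp":[0,0,-0.15],"delta_rot":[0,0,0],"fingers":0},{"dp":[0,0,0],"delta_rot":[0,0,0],"fingers":0}]}}

```text
clock: 11.4
position: [0.4662, -0.0218, 0.2219]
ee_rot: [0.005, 0.026, 1.0, -0.001]
contact_force: [0.9, -0.1, 0.1]
width: 0.0141
gripper_force: 50.3
```

```bash
python3 - <<'E'
from look import *; look()
from pl import *
s=readout.get_state(); print(s["position"],s["width"],s["gripper_force"],s["contact_force"])
q=slot(0); plan([(*q,.2155,177,0),(*q,.085,177,0)],step=.045)
E
```

```text
top
 fired rack
 | pan
 ([402.0, -272.5], 111, 21, -2.1, 17.4, 115)
 | fresh tile
 ([444.6, 365.1], 109, 21, -20.4, 26.8, 100)
 ([421.9, 318.5], 108, 22, -12.4, 27.6, 101)
 ([401.7, 269.9], 111, 21, -16.9, 26.9, 100)
 | fresh rack
 panrect ((420.127197265625, -319.89593505859375), (173.3592071533203, 190.58383178710938), 15.45514965057373)
scene
 fired rack
 ([467.1, 28.4], 105, 20, -4.4, 76.3, 143)
 | pan
 ([403.7, -270.4], 107, 19, -0.8, 20.3, 116)
 | fresh tile
 ([442.5, 366.2], 107, 17, -16.6, 27.4, 188)
 ([420.7, 319.5], 110, 23, -11.3, 28.2, 180)
 ([401.8, 269.9], 110, 19, -19.0, 28.1, 189)
 | fresh rack
 panrect ((419.48516845703125, -319.68646240234375), (183.09153747558594, 194.4458770751953), 15.277860641479492)
[ 0.4639231 -0.0213358  0.2185091] 0.014474819385707308 50.2625048160553 [-0.6052864   0.68480723 -0.5172254 ]
[0.02, -0.22, 0.0] [0.0, 0.0, 0.0] 0 ; [0.02, -0.21, 0.0] [0.0, 0.01, 0.0] 0 ; [0.02, -0.22, 0.01] [0.0, 0.0, 0.0] 0 ; [0.02, -0.21, 0.0] [0.0, 0.0, 0.0] 0 ; [0.02, -0.22, 0.0] [0.0, 0.0, 0.0] 0
[0.02, -0.21, 0.0] [0.0, 0.01, 0.0] 0 ; [0.02, -0.22, 0.01] [0.0, 0.0, 0.0] 0 ; [0.0, 0.0, 0.22] [0.0, 0.0, 0.0] 0 ; [0.0, 0.0, 0.21] [0.0, 0.0, 0.0] 0 ; [0.0, 0.0, 0.22] [0.0, 0.0, 0.0] 0
end [ 0.42   -0.3215  0.0846]
```

Emit:
{"name": "servo_tool", "arguments": {"moves": [{"dp":[0.02,-0.22,0],"delta_rot":[0,0,0],"fingers":0},{"dp":[0.02,-0.21,0],"delta_rot":[0,0,0],"fingers":0},{"dp":[0.02,-0.22,0],"delta_rot":[0,0,0],"fingers":0},{"dp":[0.02,-0.21,0],"delta_rot":[0,0,0],"fingers":0},{"dp":[0.02,-0.22,0],"delta_rot":[0,0,0],"fingers":0}]}}

```text
clock: 12.0
position: [0.4311, -0.2368, 0.2163]
ee_rot: [-0.001, 0.026, 1.0, 0.001]
contact_force: [1.1, 0.1, -0.6]
width: 0.0143
gripper_force: 50.3
```

Emit:
{"name": "servo_tool", "arguments": {"moves": [{"dp":[0.02,-0.21,0],"delta_rot":[0,0,0],"fingers":0},{"dp":[0.02,-0.22,0],"delta_rot":[0,0,0],"fingers":0},{"dp":[0,0,0.22],"delta_rot":[0,0,0],"fingers":0},{"dp":[0,0,0.22],"delta_rot":[0,0,0],"fingers":0},{"dp":[0,0,0.15],"delta_rot":[0,0,0],"fingers":0}]}}

```text
clock: 12.5
position: [0.4177, -0.3202, 0.096]
ee_rot: [-0.002, 0.027, 1.0, 0.002]
contact_force: [0.1, -0.3, -0.7]
width: 0.0139
gripper_force: 50.3
```

Emit:
{"name": "servo_tool", "arguments": {"moves": [{"dp":[0,0,0.07],"delta_rot":[0,0,0],"fingers":0},{"dp":[0,0,0],"delta_rot":[0,0,0],"fingers":0},{"dp":[0,0,0],"delta_rot":[0,0,0],"fingers":0.35},{"dp":[0,0,0],"delta_rot":[0,0,0],"fingers":0.35},{"dp":[0,0,-0.1],"delta_rot":[0,0,0],"fingers":0.35}]}}

```text
clock: 13.0
position: [0.4187, -0.3202, 0.1041]
ee_rot: [-0.002, 0.026, 1.0, 0.002]
contact_force: [-0.0, 0.1, 0.3]
width: 0.03
gripper_force: 0.0
```

Emit:
{"name": "servo_tool", "arguments": {"moves": [{"dp":[0,0,-0.22],"delta_rot":[0,0,0],"fingers":0.35},{"dp":[0,0,-0.21],"delta_rot":[0,0,0],"fingers":0.35},{"dp":[-0.02,0.22,0],"delta_rot":[0,0,0],"fingers":0.42},{"dp":[-0.02,0.22,0],"delta_rot":[0,0,0],"fingers":0.42},{"dp":[-0.02,0.22,0],"delta_rot":[0,0,0],"fingers":0.42}]}}

```text
clock: 13.5
position: [0.4389, -0.1891, 0.1927]
ee_rot: [0.001, 0.027, 1.0, -0.0]
contact_force: [0.7, 0.4, -0.4]
width: 0.0358
gripper_force: 0.0
```

Emit:
{"name": "servo_tool", "arguments": {"moves": [{"dp":[-0.02,0.22,0],"delta_rot":[0,0,0],"fingers":0.42},{"dp":[-0.02,0.22,0],"delta_rot":[0,0,0],"fingers":0.42},{"dp":[-0.02,0.22,0],"delta_rot":[0,0,0],"fingers":0.42},{"dp":[-0.02,0.22,0],"delta_rot":[0,0,0],"fingers":0.42},{"dp":[0,0.22,0],"delta_rot":[0,0,0],"fingers":0.42}]}}

```text
clock: 14.0
position: [0.4669, 0.0304, 0.1924]
ee_rot: [0.001, 0.026, 1.0, -0.0]
contact_force: [1.1, -0.2, 0.8]
width: 0.0357
gripper_force: 0.0
```

Emit:
{"name": "servo_tool", "arguments": {"moves": [{"dp":[0,0,0],"delta_rot":[0,0,0],"fingers":0.42}]}}

```text
clock: 14.1
position: [0.466, 0.0332, 0.1922]
ee_rot: [0.0, 0.023, 1.0, 0.001]
contact_force: [-1.2, -0.7, -0.5]
width: 0.0363
gripper_force: 0.0
```

```bash
python3 - <<'E'
from look import *; look()
from pl import *
s=readout.get_state(); print(s["position"],s["width"],s["gripper_force"],s["contact_force"])
plan([(.466,.029,.136,177,.42)],step=.045)
E
```

```text
top
 fired rack
 | pan
 ([401.9, -272.0], 111, 21, -1.4, 18.6, 111)
 ([417.7, -321.7], 109, 22, -2.5, 18.3, 112)
 | fresh tile
 ([445.8, 367.3], 111, 23, -14.0, 27.1, 98)
 ([422.5, 320.6], 109, 24, -7.0, 27.3, 103)
 ([406.8, 269.6], 114, 24, -19.7, 27.9, 100)
 | fresh rack
 panrect ((419.7209167480469, -320.3210754394531), (173.827392578125, 189.07435607910156), 15.626694679260254)
scene
 fired rack
 ([432.3, 35.8], 41, 11, -0.5, 75.6, 39)
 ([491.2, 27.7], 58, 17, -3.6, 76.6, 82)
 | pan
 ([403.7, -270.9], 108, 19, -0.9, 20.3, 109)
 ([416.9, -319.4], 106, 19, -1.7, 19.9, 102)
 | fresh tile
 ([442.9, 366.5], 107, 17, -15.8, 27.9, 183)
 ([420.5, 321.6], 110, 17, -12.4, 28.0, 172)
 ([401.8, 270.0], 110, 17, -20.0, 27.9, 186)
 | fresh rack
 panrect ((419.9450988769531, -320.47021484375), (185.74539184570312, 193.4326629638672), 15.654130935668945)
[0.46626528 0.0295372  0.19211733] 0.036014362245381626 0.0 [-0.56331513  0.01858785  0.51203849]
[0.0, 0.0, 0.14] [0.0, 0.0, 0.01] 0.42 ; [0.0, 0.0, 0.14] [-0.01, 0.01, 0.02] 0.42
end [0.4663 0.0295 0.1361]
```

Emit:
{"name": "servo_tool", "arguments": {"moves": [{"dp":[0,0,0.14],"delta_rot":[0,0,0],"fingers":0.42},{"dp":[0,0,0.14],"delta_rot":[0,0,0],"fingers":0.42},{"dp":[0,0,0],"delta_rot":[0,0,0],"fingers":0.42},{"dp":[0,0,0],"delta_rot":[0,0,0],"fingers":0},{"dp":[0,0,0],"delta_rot":[0,0,0],"fingers":0}]}}

```text
clock: 14.7
position: [0.4673, 0.0278, 0.1371]
ee_rot: [0.001, 0.027, 1.0, -0.0]
contact_force: [-0.3, -0.1, -0.9]
width: 0.0147
gripper_force: 51.1
```

Emit:
{"name": "servo_tool", "arguments": {"moves": [{"dp":[0,0,0],"delta_rot":[0,0,0],"fingers":0},{"dp":[0,0,0],"delta_rot":[0,0,0],"fingers":0},{"dp":[0,0,-0.1],"delta_rot":[0,0,0],"fingers":0},{"dp":[0,0,-0.15],"delta_rot":[0,0,0],"fingers":0},{"dp":[0,0,-0.15],"delta_rot":[0,0,0],"fingers":0}]}}

```text
clock: 15.2
position: [0.4661, 0.0287, 0.217]
ee_rot: [-0.0, 0.026, 1.0, -0.0]
contact_force: [0.4, 0.0, -0.9]
width: 0.0151
gripper_force: 51.1
```

Emit:
{"name": "servo_tool", "arguments": {"moves": [{"dp":[0.01,-0.22,0],"delta_rot":[0,0,0],"fingers":0},{"dp":[0.01,-0.22,0],"delta_rot":[0,0,0],"fingers":0},{"dp":[0.01,-0.22,0],"delta_rot":[0,0,0],"fingers":0},{"dp":[0.01,-0.22,0],"delta_rot":[0,0,0],"fingers":0},{"dp":[0.01,-0.22,0],"delta_rot":[0,0,0],"fingers":0}]}}

```text
clock: 15.7
position: [0.4445, -0.1922, 0.2166]
ee_rot: [0.001, 0.026, 1.0, -0.0]
contact_force: [1.6, 0.7, -0.6]
width: 0.0142
gripper_force: 51.2
```

Emit:
{"name": "servo_tool", "arguments": {"moves": [{"dp":[0.01,-0.22,0],"delta_rot":[0,0,0],"fingers":0},{"dp":[0,-0.22,0],"delta_rot":[0,0,0],"fingers":0},{"dp":[0,-0.22,0],"delta_rot":[0,0,0],"fingers":0},{"dp":[0,-0.22,0],"delta_rot":[0,0,0],"fingers":0},{"dp":[0,0,0],"delta_rot":[0,0,0],"fingers":0}]}}

```text
clock: 16.2
position: [0.4337, -0.3723, 0.2164]
ee_rot: [0.001, 0.028, 1.0, -0.003]
contact_force: [0.3, 0.4, -0.5]
width: 0.0147
gripper_force: 51.1
```

```bash
python3 - <<'E'
from pl import *
s=readout.get_state(); print(s["position"],s["width"],s["gripper_force"],s["contact_force"])
q=slot(-.048);print(q)
plan([(*q,s["position"][2],177,0),(*q,.086,177,0)],step=.045)
E
```

```text
[ 0.43373212 -0.37225931  0.21640039] 0.014658024087222079 51.13585352897644 [ 0.33275057  0.40672447 -0.45224099]
[ 0.43208508 -0.36682079]
[0.01, 0.03, 0.0] [-0.06, 0.02, -0.05] 0 ; [0.0, 0.0, 0.22] [0.0, 0.0, 0.0] 0 ; [0.0, 0.0, 0.21] [0.0, 0.0, 0.0] 0 ; [0.0, 0.0, 0.22] [0.0, 0.0, 0.0] 0
end [ 0.4321 -0.3661  0.0864]
```

Emit:
{"name": "servo_tool", "arguments": {"moves": [{"dp":[0,0.01,0.22],"delta_rot":[0,0,0],"fingers":0},{"dp":[0,0,0.22],"delta_rot":[0,0,0],"fingers":0},{"dp":[0,0,0.15],"delta_rot":[0,0,0],"fingers":0},{"dp":[0,0,0.06],"delta_rot":[0,0,0],"fingers":0},{"dp":[0,0,0],"delta_rot":[0,0,0],"fingers":0}]}}

```text
clock: 16.7
position: [0.4332, -0.3632, 0.0847]
ee_rot: [-0.001, 0.026, 1.0, 0.001]
contact_force: [0.2, -0.5, 0.3]
width: 0.0141
gripper_force: 51.1
```

Emit:
{"name": "servo_tool", "arguments": {"moves": [{"dp":[0,0,0],"delta_rot":[0,0,0],"fingers":0.35},{"dp":[0,0,0],"delta_rot":[0,0,0],"fingers":0.35},{"dp":[0,0,-0.1],"delta_rot":[0,0,0],"fingers":0.35},{"dp":[0,0,-0.22],"delta_rot":[0,0,0],"fingers":0.35},{"dp":[0,0,-0.22],"delta_rot":[0,0,0],"fingers":0.35}]}}

```text
clock: 17.2
position: [0.4337, -0.3642, 0.1963]
ee_rot: [0.0, 0.026, 1.0, -0.0]
contact_force: [1.3, -0.8, -0.2]
width: 0.0299
gripper_force: 0.0
```

Emit:
{"name": "servo_tool", "arguments": {"moves": [{"dp":[0,0.22,-0.02],"delta_rot":[0,0,0],"fingers":0.42},{"dp":[0,0.22,-0.02],"delta_rot":[0,0,0],"fingers":0.42},{"dp":[0,0.22,-0.02],"delta_rot":[0,0,0],"fingers":0.42},{"dp":[0,0.22,-0.02],"delta_rot":[0,0,0],"fingers":0.42},{"dp":[0,0.22,-0.02],"delta_rot":[0,0,0],"fingers":0.42}]}}

```text
clock: 17.7
position: [0.4456, -0.1431, 0.2161]
ee_rot: [0.002, 0.027, 1.0, -0.001]
contact_force: [0.1, 0.3, -0.0]
width: 0.0362
gripper_force: 0.0
```

Emit:
{"name": "servo_tool", "arguments": {"moves": [{"dp":[0,0.22,0],"delta_rot":[0,0,0.5],"fingers":0.42},{"dp":[0,0.22,0],"delta_rot":[0,0,0.5],"fingers":0.42},{"dp":[0,0.22,0],"delta_rot":[0,0,0.5],"fingers":0.42},{"dp":[0,0.22,0],"delta_rot":[0,0,0.5],"fingers":0.42},{"dp":[0,0.22,0],"delta_rot":[0,0,0.5],"fingers":0.42}]}}

```text
clock: 18.2
position: [0.479, 0.0743, 0.216]
ee_rot: [0.002, 0.152, 0.988, 0.0]
contact_force: [0.8, -0.4, 0.3]
width: 0.0359
gripper_force: 0.0
```

Emit:
{"name": "servo_tool", "arguments": {"moves": [{"dp":[0,0.22,0],"delta_rot":[0,0,0.3],"fingers":0.42},{"dp":[0,0.22,0],"delta_rot":[0,0,0],"fingers":0.42},{"dp":[0,0,0],"delta_rot":[0,0,0],"fingers":0.42},{"dp":[0,0,0],"delta_rot":[0,0,0],"fingers":0.42}]}}

```text
clock: 18.6
position: [0.5064, 0.1568, 0.2152]
ee_rot: [0.001, 0.164, 0.986, 0.0]
contact_force: [-0.5, -1.3, -0.1]
width: 0.036
gripper_force: 0.0
```

```bash
python3 - <<'E'
from pl import *
from look import *; look()
s=readout.get_state(); print(s["position"],s["width"],s["gripper_force"],s["contact_force"],s["qpos"])
plan([(.402,.27,.21,160.5,.42),(.402,.27,.13,160.5,.42),(.402,.27,.089,160.5,.42)],step=.045)
E
```

```text
top
 fired rack
 | pan
 ([402.2, -272.6], 111, 20, -1.7, 17.2, 111)
 ([417.2, -321.7], 107, 22, -2.6, 17.5, 115)
 ([432.8, -366.2], 111, 23, -2.5, 17.8, 118)
 | fresh tile
 ([442.3, 366.5], 115, 20, -15.0, 27.7, 98)
 ([422.7, 321.2], 108, 21, -14.8, 27.7, 97)
 | fresh rack
 panrect ((419.87750244140625, -319.70819091796875), (173.07937622070312, 189.00025939941406), 15.902609825134277)
scene
 fired rack
 | pan
 ([403.1, -271.1], 109, 19, -0.7, 20.2, 103)
 ([416.3, -317.3], 106, 19, -3.9, 20.9, 95)
 ([433.1, -364.5], 110, 21, -1.6, 20.3, 99)
 | fresh tile
 ([443.2, 366.7], 107, 17, -16.0, 28.0, 181)
 ([420.7, 322.1], 108, 17, -12.1, 28.2, 169)
 ([401.5, 270.6], 110, 19, -19.6, 28.2, 184)
 | fresh rack
 panrect ((419.379638671875, -320.1031188964844), (184.00694274902344, 194.5078125), 15.075911521911621)
[0.50584109 0.15528625 0.21469918] 0.03555980879870136 0.0 [ 0.09745084 -0.66971757 -0.37000821] [ 1.66691216e-01  2.74408661e-01  1.74296335e+00 -7.42761204e-04
  1.12339026e+00 -1.07078790e+00]
[0.17, 0.09, 0.01] [0.0, 0.0, 0.02] 0.42 ; [0.17, 0.1, 0.0] [0.0, 0.01, 0.02] 0.42 ; [0.17, 0.09, 0.01] [0.0, 0.0, 0.02] 0.42 ; [0.17, 0.09, 0.0] [0.0, 0.0, 0.01] 0.42 ; [0.0, 0.0, 0.2] [0.0, 0.0, 0.0] 0.42
[0.0, 0.0, 0.2] [0.0, 0.0, 0.0] 0.42 ; [0.0, 0.0, 0.21] [0.0, 0.0, 0.0] 0.42
end [0.4018 0.27   0.0886]
```

Emit:
{"name": "servo_tool", "arguments": {"moves": [{"dp":[0.17,0.09,0.01],"delta_rot":[0,0,0.02],"fingers":0.42},{"dp":[0.17,0.1,0],"delta_rot":[0,0,0.02],"fingers":0.42},{"dp":[0.17,0.09,0.01],"delta_rot":[0,0,0.02],"fingers":0.42},{"dp":[0.17,0.09,0],"delta_rot":[0,0,0.02],"fingers":0.42},{"dp":[0,0,0.2],"delta_rot":[0,0,0],"fingers":0.42}]}}

```text
clock: 19.2
position: [0.4024, 0.2731, 0.174]
ee_rot: [0.004, 0.169, 0.986, 0.004]
contact_force: [1.6, -0.6, -0.2]
width: 0.0361
gripper_force: 0.0
```

Emit:
{"name": "servo_tool", "arguments": {"moves": [{"dp":[0,0,0.2],"delta_rot":[0,0,0],"fingers":0.42},{"dp":[0,0,0.14],"delta_rot":[0,0,0],"fingers":0.42},{"dp":[0,0,0.07],"delta_rot":[0,0,0],"fingers":0.42},{"dp":[0,0,0],"delta_rot":[0,0,0],"fingers":0.42},{"dp":[0,0,0],"delta_rot":[0,0,0],"fingers":0.42}]}}

```text
clock: 19.7
position: [0.4027, 0.2698, 0.0885]
ee_rot: [0.0, 0.17, 0.985, 0.0]
contact_force: [0.9, 0.1, 0.4]
width: 0.0358
gripper_force: 0.0
```

Emit:
{"name": "servo_tool", "arguments": {"moves": [{"dp":[0,0,0],"delta_rot":[0,0,0],"fingers":0},{"dp":[0,0,0],"delta_rot":[0,0,0],"fingers":0},{"dp":[0,0,0],"delta_rot":[0,0,0],"fingers":0},{"dp":[0,0,0],"delta_rot":[0,0,0],"fingers":0},{"dp":[0,0,0],"delta_rot":[0,0,0],"fingers":0}]}}

```text
clock: 20.2
position: [0.4032, 0.2707, 0.0894]
ee_rot: [0.001, 0.169, 0.986, 0.001]
contact_force: [-0.2, -2.3, 6.7]
width: 0.0143
gripper_force: 50.7
```

Emit:
{"name": "servo_tool", "arguments": {"moves": [{"dp":[0,0,-0.1],"delta_rot":[0,0,0],"fingers":0},{"dp":[0,0,-0.2],"delta_rot":[0,0,0],"fingers":0},{"dp":[0,0,-0.2],"delta_rot":[0,0,0],"fingers":0},{"dp":[0,0,-0.13],"delta_rot":[0,0,0],"fingers":0},{"dp":[0,0,0],"delta_rot":[0,0,0],"fingers":0}]}}

```text
clock: 20.7
position: [0.4042, 0.2717, 0.2182]
ee_rot: [0.004, 0.169, 0.986, 0.003]
contact_force: [0.5, 0.6, -0.3]
width: 0.0146
gripper_force: 49.8
```

```bash
python3 - <<'E'
from pl import *
from look import *
p,d=grab("scene");W=cloud("scene",p,d); print(*bars(W,p,"fresh",(.3,.55,.2,.45),(.018,.25)),sep="\n")
s=readout.get_state(); print(s["position"],s["width"],s["gripper_force"],s["contact_force"],s["qpos"])
q=rack(2,50); print(q); plan([(*q,.215,177,0)],step=.045)
E
```

```text
([442.9, 363.6], 107, 23, -16.7, 28.0, 178)
([420.8, 321.4], 110, 18, -11.7, 28.5, 163)
([435.5, 262.5], 42, 17, -22.0, 157.4, 86)
[0.40293821 0.27113513 0.21599864] 0.014509608571936118 49.796560406684875 [ 0.27398198  0.23682648 -1.58830129] [ 4.48929369e-01  2.09918950e-01  1.83151235e+00 -2.58973940e-05
  1.09489254e+00 -7.81230593e-01]
[0.46564595 0.02982384]
[-0.12, -0.17, 0.0] [0.01, 0.01, -0.48] 0 ; [-0.1, -0.18, 0.0] [0.0, 0.0, -0.48] 0 ; [-0.1, -0.18, 0.0] [0.01, 0.01, -0.48] 0 ; [-0.09, -0.19, 0.0] [0.0, 0.01, -0.48] 0 ; [-0.09, -0.19, 0.0] [0.01, 0.0, -0.48] 0
[-0.07, -0.2, 0.0] [0.0, 0.01, -0.48] 0
end [0.466  0.0288 0.2159]
```

Emit:
{"name": "servo_tool", "arguments": {"moves": [{"dp":[-0.12,-0.17,0],"delta_rot":[0,0,-0.48],"fingers":0},{"dp":[-0.1,-0.18,0],"delta_rot":[0,0,-0.48],"fingers":0},{"dp":[-0.1,-0.18,0],"delta_rot":[0,0,-0.48],"fingers":0},{"dp":[-0.09,-0.19,0],"delta_rot":[0,0,-0.48],"fingers":0},{"dp":[-0.09,-0.19,0],"delta_rot":[0,0,-0.48],"fingers":0}]}}

```text
clock: 21.25
position: [0.4541, 0.068, 0.2124]
ee_rot: [-0.002, 0.049, 0.999, -0.0]
contact_force: [1.2, 0.5, -1.0]
width: 0.0144
gripper_force: 49.8
```

Emit:
{"name": "servo_tool", "arguments": {"moves": [{"dp":[-0.07,-0.2,0],"delta_rot":[0,0,-0.48],"fingers":0},{"dp":[0,0,0],"delta_rot":[0,0,0],"fingers":0},{"dp":[0,0,0.15],"delta_rot":[0,0,0],"fingers":0},{"dp":[0,0,0.12],"delta_rot":[0,0,0],"fingers":0},{"dp":[0,0,0],"delta_rot":[0,0,0],"fingers":0}]}}

```text
clock: 21.75
position: [0.4617, 0.029, 0.1563]
ee_rot: [-0.005, 0.027, 1.0, 0.0]
contact_force: [-0.1, 0.1, -1.2]
width: 0.0144
gripper_force: 49.8
```

Emit:
{"name": "servo_tool", "arguments": {"moves": [{"dp":[0,0,0],"delta_rot":[0,0,0],"fingers":0}]}}

```text
clock: 21.85
position: [0.4644, 0.0289, 0.1592]
ee_rot: [-0.001, 0.026, 1.0, 0.0]
contact_force: [0.5, 0.8, -0.8]
width: 0.0142
gripper_force: 49.8
```

```bash
python3 - <<'E'
from pl import *
from look import *; 
for n in("top","scene"):
    p,d=grab(n);W=cloud(n,p,d); print(*bars(W,p,"fresh",(.35,.56,-.05,.12),(.06,.11)),sep="\n"); 
    if n=="scene": save("pl1",p,(220,150,310,240),7)
s=readout.get_state(); print(s["position"],s["width"],s["gripper_force"],s["contact_force"],s["qpos"])
plan([(*rack(2,50),.139,177,0)],step=.045)
E
```

```text
([501.1, 23.5], 45, 36, -59.1, 99.4, 63)
[0.46567646 0.02868729 0.1605695 ] 0.014590206473982043 49.83125925064087 [ 0.60788078 -0.69042132  0.1105236 ] [-8.77790997e-02  2.47562425e-01  1.94649190e+00  4.32430003e-06
  9.46184109e-01 -1.60627558e+00]
[0.0, 0.01, 0.11] [0.0, 0.01, 0.0] 0
end [0.4658 0.0307 0.1386]
```

View pics/pl1.png

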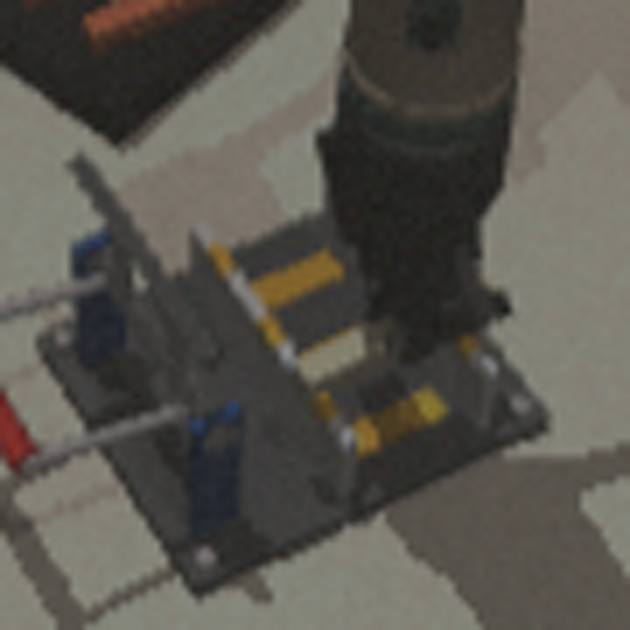

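```bash
python3 - <<'E'
from pl import *
from look import *
f=lambda u,v:plane("scene",(u+.5)/7-.5+220,(v+.5)/7-.5+150,.06)[:2]
for (u,v,x,y) in((222,260,40,-50),(270,332,40,0),(325,407,40,50),(468,345,-40,50)): print(np.round(f(u,v)-rack(x,y),4))
E
```

```text
[-0.0007 -0.0001]
[ 0.0006 -0.0003]
[-0.0001  0.0008]
[0.     0.0036]
```

Emit:
{"name": "servo_tool", "arguments": {"moves": [{"dp":[0,0,0.08],"delta_rot":[0,0,0],"fingers":0},{"dp":[0,0,0.02],"delta_rot":[0,0,0],"fingers":0},{"dp":[0,0,0],"delta_rot":[0,0,0],"fingers":0},{"dp":[0,0,0],"delta_rot":[0,0,0],"fingers":0}]}}

```text
clock: 22.35
position: [0.4656, 0.0284, 0.1406]
ee_rot: [0.001, 0.026, 1.0, -0.0]
contact_force: [0.0, -0.0, 0.2]
width: 0.0144
gripper_force: 49.8
```

Emit:
{"name": "servo_tool", "arguments": {"moves": [{"dp":[0,0,0.01],"delta_rot":[0,0,0],"fingers":0},{"dp":[0,0,0],"delta_rot":[0,0,0],"fingers":0},{"dp":[0,0,0],"delta_rot":[0,0,0],"fingers":0.3},{"dp":[0,0,0],"delta_rot":[0,0,0],"fingers":0.35},{"dp":[0,0,0],"delta_rot":[0,0,0],"fingers":0.35}]}}

```text
clock: 22.85
position: [0.4653, 0.0283, 0.138]
ee_rot: [0.0, 0.026, 1.0, -0.0]
contact_force: [-0.3, -0.0, -0.3]
width: 0.0302
gripper_force: 0.0
```

Emit:
{"name": "servo_tool", "arguments": {"moves": [{"dp":[0,0,-0.1],"delta_rot":[0,0,0],"fingers":0.35},{"dp":[0,0,-0.2],"delta_rot":[0,0,0],"fingers":0.35},{"dp":[0,0,-0.08],"delta_rot":[0,0,0],"fingers":0.35},{"dp":[0,0,0],"delta_rot":[0,0,0],"fingers":0.42},{"dp":[0,0,0],"delta_rot":[0,0,0],"fingers":0.42}]}}

```text
clock: 23.35
position: [0.4648, 0.0284, 0.2137]
ee_rot: [-0.0, 0.026, 1.0, -0.0]
contact_force: [0.2, 0.0, -0.2]
width: 0.0359
gripper_force: 0.0
```

```bash
python3 - <<'E'
from pl import *
s=readout.get_state(); print(s["position"],s["width"],s["clock"])
plan([(.421,.3215,.215,167.8,.42),(.421,.3215,.089,167.8,.42)],step=.045)
E
```

```text
[0.46483299 0.02835037 0.2136518 ] 0.03592226301804752 23.35
[0.04, 0.21, 0.0] [0.0, 0.0, 0.23] 0.42 ; [0.05, 0.2, 0.0] [0.0, 0.0, 0.23] 0.42 ; [0.05, 0.21, 0.0] [0.0, 0.0, 0.23] 0.42 ; [0.06, 0.2, 0.0] [0.0, 0.0, 0.23] 0.42 ; [0.06, 0.21, 0.0] [0.0, 0.0, 0.22] 0.42
[0.06, 0.2, -0.01] [0.0, 0.0, 0.23] 0.42 ; [0.07, 0.2, 0.0] [0.0, 0.0, 0.23] 0.42 ; [0.0, 0.0, 0.21] [0.0, 0.0, 0.0] 0.42 ; [0.0, 0.0, 0.21] [0.0, 0.0, 0.0] 0.42 ; [0.0, 0.0, 0.21] [0.0, 0.0, 0.0] 0.42
end [0.422  0.3219 0.0896]
```

Emit:
{"name": "servo_tool", "arguments": {"moves": [{"dp":[0.04,0.21,0],"delta_rot":[0,0,0.23],"fingers":0.42},{"dp":[0.05,0.2,0],"delta_rot":[0,0,0.23],"fingers":0.42},{"dp":[0.05,0.21,0],"delta_rot":[0,0,0.23],"fingers":0.42},{"dp":[0.06,0.2,0],"delta_rot":[0,0,0.23],"fingers":0.42},{"dp":[0.06,0.21,0],"delta_rot":[0,0,0.23],"fingers":0.42}]}}

```text
clock: 23.85
position: [0.4323, 0.2396, 0.2121]
ee_rot: [-0.002, 0.084, 0.996, -0.001]
contact_force: [1.1, 0.1, 0.6]
width: 0.0361
gripper_force: 0.0
```

Emit:
{"name": "servo_tool", "arguments": {"moves": [{"dp":[0.06,0.2,0],"delta_rot":[0,0,0.23],"fingers":0.42},{"dp":[0.07,0.2,0],"delta_rot":[0,0,0.23],"fingers":0.42},{"dp":[0,0,0.2],"delta_rot":[0,0,0],"fingers":0.42},{"dp":[0,0,0.2],"delta_rot":[0,0,0],"fingers":0.42},{"dp":[0,0,0],"delta_rot":[0,0,0],"fingers":0.42}]}}

```text
clock: 24.35
position: [0.418, 0.32, 0.1279]
ee_rot: [-0.006, 0.106, 0.994, -0.004]
contact_force: [-1.1, -0.2, 1.1]
width: 0.0358
gripper_force: 0.0
```

```bash
python3 - <<'E'
from pl import *
from look import *; look()
s=readout.get_state(); print(s["position"],s["width"],s["clock"])
plan([(.421,.3215,.089,167.8,.42)],step=.045)
E
```

```text
top
 fired rack
 | pan
 ([402.3, -272.7], 111, 20, -2.2, 16.9, 107)
 ([417.1, -321.7], 107, 22, -1.8, 18.5, 109)
 ([432.5, -365.8], 111, 24, -1.9, 18.6, 116)
 | fresh tile
 | fresh rack
 ([466.5, 28.5], 110, 16, -3.6, 74.9, 95)
 panrect ((420.56097412109375, -320.1206359863281), (173.70980834960938, 189.76211547851562), 15.402908325195312)
scene
 fired rack
 | pan
 ([403.8, -270.9], 106, 21, -1.8, 20.2, 101)
 ([415.3, -318.7], 107, 21, -2.3, 20.5, 96)
 ([434.5, -362.2], 111, 19, -3.0, 20.8, 96)
 | fresh tile
 ([442.5, 366.3], 109, 17, -16.8, 27.8, 170)
 ([450.3, 315.7], 49, 17, -13.3, 28.4, 76)
 | fresh rack
 ([463.8, 29.6], 110, 19, -4.2, 76.4, 157)
 panrect ((419.6983337402344, -320.50982666015625), (183.72303771972656, 194.41233825683594), 15.848527908325195)
[0.42167634 0.32145272 0.13267321] 0.03584854103625082 24.45
[0.0, 0.0, 0.22] [-0.03, -0.03, -0.01] 0.42
end [0.4215 0.3214 0.0887]
```

Emit:
{"name": "servo_tool", "arguments": {"moves": [{"dp":[0,0,0.14],"delta_rot":[0,0,0],"fingers":0.42},{"dp":[0,0,0.08],"delta_rot":[0,0,0],"fingers":0.42},{"dp":[0,0,0],"delta_rot":[0,0,0],"fingers":0.42},{"dp":[0,0,0],"delta_rot":[0,0,0],"fingers":0.42}]}}

```text
clock: 24.85
position: [0.4236, 0.3222, 0.0914]
ee_rot: [0.001, 0.107, 0.994, 0.001]
contact_force: [-0.3, -0.3, -0.1]
width: 0.0354
gripper_force: 0.0
```

Emit:
{"name": "servo_tool", "arguments": {"moves": [{"dp":[0,0,0],"delta_rot":[0,0,0],"fingers":0},{"dp":[0,0,0],"delta_rot":[0,0,0],"fingers":0},{"dp":[0,0,0],"delta_rot":[0,0,0],"fingers":0},{"dp":[0,0,0],"delta_rot":[0,0,0],"fingers":0},{"dp":[0,0,0],"delta_rot":[0,0,0],"fingers":0}]}}

```text
clock: 25.35
position: [0.4236, 0.3224, 0.0917]
ee_rot: [0.002, 0.107, 0.994, 0.001]
contact_force: [0.2, -0.3, 7.4]
width: 0.0145
gripper_force: 50.3
```

Emit:
{"name": "servo_tool", "arguments": {"moves": [{"dp":[0,0,-0.1],"delta_rot":[0,0,0],"fingers":0},{"dp":[0,0,-0.2],"delta_rot":[0,0,0],"fingers":0},{"dp":[0,0,-0.2],"delta_rot":[0,0,0],"fingers":0},{"dp":[0,0,-0.13],"delta_rot":[0,0,0],"fingers":0},{"dp":[0,0,0],"delta_rot":[0,0,0],"fingers":0}]}}

```text
clock: 25.85
position: [0.4245, 0.3232, 0.2207]
ee_rot: [0.004, 0.107, 0.994, 0.003]
contact_force: [1.4, -0.0, -0.7]
width: 0.0141
gripper_force: 49.5
```

Emit:
{"name": "servo_tool", "arguments": {"moves": [{"dp":[0,0,0],"delta_rot":[0,0,0],"fingers":0}]}}

```text
clock: 25.95
position: [0.4224, 0.3219, 0.2166]
ee_rot: [0.001, 0.107, 0.994, 0.0]
contact_force: [-0.7, -0.0, -0.7]
width: 0.0141
gripper_force: 49.5
```

```bash
python3 - <<'E'
from pl import *
s=readout.get_state(); print(s["position"],s["width"],s["clock"])
plan([(*rack(1,0),.216,177,0)],step=.045)
E
```

```text
[0.42238925 0.32191856 0.2166077 ] 0.014137709750997582 25.95
[-0.07, -0.2, 0.0] [0.0, 0.0, -0.2] 0 ; [-0.06, -0.21, 0.0] [0.0, 0.0, -0.2] 0 ; [-0.07, -0.2, 0.0] [0.0, 0.01, -0.21] 0 ; [-0.05, -0.21, 0.0] [0.0, 0.0, -0.2] 0 ; [-0.06, -0.21, 0.0] [0.01, 0.0, -0.2] 0
[-0.04, -0.21, 0.0] [0.0, 0.0, -0.2] 0 ; [-0.05, -0.21, 0.0] [0.0, 0.0, -0.2] 0 ; [-0.04, -0.21, 0.0] [0.0, 0.0, -0.2] 0
end [ 0.4622 -0.0196  0.2165]
```

Emit:
{"name": "servo_tool", "arguments": {"moves": [{"dp":[-0.07,-0.2,0],"delta_rot":[0,0,-0.2],"fingers":0},{"dp":[-0.06,-0.21,0],"delta_rot":[0,0,-0.2],"fingers":0},{"dp":[-0.07,-0.2,0],"delta_rot":[0,0,-0.21],"fingers":0},{"dp":[-0.05,-0.21,0],"delta_rot":[0,0,-0.2],"fingers":0},{"dp":[-0.06,-0.21,0],"delta_rot":[0,0,-0.2],"fingers":0}]}}

```text
clock: 26.45
position: [0.4465, 0.1067, 0.2142]
ee_rot: [-0.002, 0.056, 0.998, -0.0]
contact_force: [-0.0, -0.2, -0.7]
width: 0.0142
gripper_force: 49.5
```

Emit:
{"name": "servo_tool", "arguments": {"moves": [{"dp":[-0.04,-0.21,0],"delta_rot":[0,0,-0.2],"fingers":0},{"dp":[-0.05,-0.21,0],"delta_rot":[0,0,-0.2],"fingers":0},{"dp":[-0.04,-0.21,0],"delta_rot":[0,0,-0.2],"fingers":0},{"dp":[0,0,0],"delta_rot":[0,0,0],"fingers":0},{"dp":[0,0,0.15],"delta_rot":[0,0,0],"fingers":0}]}}

```text
clock: 26.95
position: [0.4642, -0.0211, 0.187]
ee_rot: [0.003, 0.028, 1.0, -0.0]
contact_force: [1.0, 0.0, -0.6]
width: 0.0144
gripper_force: 49.6
```

Emit:
{"name": "servo_tool", "arguments": {"moves": [{"dp":[0,0,0.15],"delta_rot":[0,0,0],"fingers":0},{"dp":[0,0,0],"delta_rot":[0,0,0],"fingers":0},{"dp":[0,0,0],"delta_rot":[0,0,0],"fingers":0},{"dp":[0,0,0],"delta_rot":[0,0,0],"fingers":0}]}}

```text
clock: 27.35
position: [0.4629, -0.0192, 0.1567]
ee_rot: [0.001, 0.026, 1.0, -0.0]
contact_force: [1.3, 0.0, -0.8]
width: 0.0143
gripper_force: 49.6
```

```bash
python3 - <<'E'
from pl import *
s=readout.get_state(); print(s["position"],s["width"],s["clock"])
plan([(*rack(1,0),.141,177,0)],step=.045)
E
```

```text
[ 0.46288823 -0.019244    0.15667464] 0.01433033173401895 27.35
[0.0, 0.0, 0.08] [0.0, 0.01, 0.0] 0
end [ 0.4629 -0.0192  0.1407]
```

Emit:
{"name": "servo_tool", "arguments": {"moves": [{"dp":[0,0,0.06],"delta_rot":[0,0,0],"fingers":0},{"dp":[0,0,0.02],"delta_rot":[0,0,0],"fingers":0},{"dp":[0,0,0],"delta_rot":[0,0,0],"fingers":0},{"dp":[0,0,0],"delta_rot":[0,0,0],"fingers":0}]}}

```text
clock: 27.75
position: [0.4626, -0.0195, 0.1406]
ee_rot: [0.001, 0.026, 1.0, -0.0]
contact_force: [-0.1, 0.3, -0.2]
width: 0.0143
gripper_force: 49.6
```

Emit:
{"name": "servo_tool", "arguments": {"moves": [{"dp":[0,0,0],"delta_rot":[0,0,0],"fingers":0.3},{"dp":[0,0,0],"delta_rot":[0,0,0],"fingers":0.35},{"dp":[0,0,0],"delta_rot":[0,0,0],"fingers":0.35},{"dp":[0,0,-0.1],"delta_rot":[0,0,0],"fingers":0.35},{"dp":[0,0,-0.2],"delta_rot":[0,0,0],"fingers":0.35}]}}

```text
clock: 28.25
position: [0.4603, -0.0193, 0.1982]
ee_rot: [-0.004, 0.026, 1.0, 0.001]
contact_force: [0.9, -1.5, -1.1]
width: 0.0298
gripper_force: 0.0
```

Emit:
{"name": "servo_tool", "arguments": {"moves": [{"dp":[0,0,-0.08],"delta_rot":[0,0,0],"fingers":0.42},{"dp":[0,0,0],"delta_rot":[0,0,0],"fingers":0.42},{"dp":[0,0,0],"delta_rot":[0,0,0],"fingers":0.42}]}}

```text
clock: 28.55
position: [0.4619, -0.0195, 0.2157]
ee_rot: [0.0, 0.026, 1.0, -0.0]
contact_force: [-0.2, -0.6, 0.2]
width: 0.0357
gripper_force: 0.0
```

```bash
python3 - <<'E'
from pl import *
s=readout.get_state(); print(s["position"],s["width"],s["clock"])
plan([(.443,.3665,.215,163.5,.42),(.443,.3665,.135,163.5,.42)],step=.045)
E
```

```text
[ 0.46193825 -0.01953342  0.21570387] 0.03571964376511333 28.55
[0.02, 0.21, 0.0] [0.0, 0.0, 0.26] 0.42 ; [0.03, 0.22, 0.0] [0.0, 0.0, 0.26] 0.42 ; [0.03, 0.21, 0.0] [0.0, 0.0, 0.26] 0.42 ; [0.04, 0.21, 0.0] [0.0, 0.0, 0.27] 0.42 ; [0.04, 0.21, 0.0] [0.0, 0.0, 0.26] 0.42
[0.05, 0.21, 0.0] [0.0, 0.0, 0.26] 0.42 ; [0.06, 0.21, 0.0] [0.0, 0.0, 0.26] 0.42 ; [0.06, 0.2, 0.0] [0.0, 0.0, 0.26] 0.42 ; [0.06, 0.21, 0.0] [0.0, 0.0, 0.26] 0.42 ; [0.0, 0.0, 0.2] [0.0, 0.0, 0.0] 0.42
[0.0, 0.0, 0.2] [0.0, 0.0, 0.0] 0.42
end [0.4441 0.3668 0.1357]
```

Emit:
{"name": "servo_tool", "arguments": {"moves": [{"dp":[0.02,0.21,0],"delta_rot":[0,0,0.26],"fingers":0.42},{"dp":[0.03,0.22,0],"delta_rot":[0,0,0.26],"fingers":0.42},{"dp":[0.03,0.21,0],"delta_rot":[0,0,0.26],"fingers":0.42},{"dp":[0.04,0.21,0],"delta_rot":[0,0,0.27],"fingers":0.42},{"dp":[0.04,0.21,0],"delta_rot":[0,0,0.26],"fingers":0.42}]}}

```text
clock: 29.05
position: [0.4513, 0.196, 0.2141]
ee_rot: [-0.002, 0.092, 0.996, -0.001]
contact_force: [1.2, 0.8, -0.3]
width: 0.036
gripper_force: 0.0
```

Emit:
{"name": "servo_tool", "arguments": {"moves": [{"dp":[0.05,0.21,0],"delta_rot":[0,0,0.26],"fingers":0.42},{"dp":[0.06,0.21,0],"delta_rot":[0,0,0.26],"fingers":0.42},{"dp":[0.06,0.2,0],"delta_rot":[0,0,0.26],"fingers":0.42},{"dp":[0.06,0.21,0],"delta_rot":[0,0,0.26],"fingers":0.42},{"dp":[0,0,0.2],"delta_rot":[0,0,0],"fingers":0.42}]}}

```text
clock: 29.55
position: [0.447, 0.3737, 0.1783]
ee_rot: [0.004, 0.142, 0.99, 0.005]
contact_force: [1.3, -0.6, 0.1]
width: 0.0355
gripper_force: 0.0
```

Emit:
{"name": "servo_tool", "arguments": {"moves": [{"dp":[0,0,0.2],"delta_rot":[0,0,0],"fingers":0.42},{"dp":[0,0,0],"delta_rot":[0,0,0],"fingers":0.42},{"dp":[0,0,0],"delta_rot":[0,0,0],"fingers":0.42},{"dp":[0,0,0],"delta_rot":[0,0,0],"fingers":0.42}]}}

```text
clock: 29.95
position: [0.4454, 0.3671, 0.1371]
ee_rot: [0.001, 0.144, 0.99, 0.001]
contact_force: [-0.4, -0.5, 1.0]
width: 0.0357
gripper_force: 0.0
```

```bash
python3 - <<'E'
from pl import *
from look import *; look()
s=readout.get_state(); print(s["position"],s["width"],s["clock"])
plan([(.443,.3665,.089,163.5,.42)],step=.045)
E
```

```text
top
 fired rack
 | pan
 ([384.4, -266.4], 111, 22, -3.6, 19.3, 110)
 ([399.6, -312.4], 107, 22, -2.3, 17.1, 118)
 ([414.9, -357.6], 111, 23, -3.0, 17.7, 115)
 | fresh tile
 | fresh rack
 ([466.5, 28.6], 110, 16, -3.4, 75.8, 92)
 ([460.8, -22.7], 108, 22, -3.2, 75.6, 79)
 panrect ((402.5477294921875, -311.63671875), (173.18080139160156, 189.27720642089844), 15.526595115661621)
scene
 fired rack
 | pan
 ([384.3, -261.8], 111, 19, -2.0, 20.7, 102)
 ([398.1, -309.4], 107, 19, -5.2, 20.6, 100)
 ([416.9, -355.7], 107, 20, -1.0, 21.1, 93)
 | fresh tile
 ([471.6, 357.7], 48, 16, -13.2, 28.2, 82)
 | fresh rack
 ([464.7, 28.1], 110, 19, -4.1, 76.1, 157)
 ([459.3, -18.3], 112, 18, -2.2, 76.4, 150)
 panrect ((402.2984619140625, -311.90283203125), (185.09536743164062, 193.93980407714844), 15.498160362243652)
[0.44557573 0.36714861 0.13777749] 0.035790781203619615 30.05
[0.01, 0.0, 0.12] [0.01, 0.01, 0.0] 0.42 ; [0.0, -0.01, 0.12] [0.02, 0.02, 0.0] 0.42
end [0.4432 0.3659 0.0898]
```

Emit:
{"name": "servo_tool", "arguments": {"moves": [{"dp":[0.01,0,0.14],"delta_rot":[0,0,0],"fingers":0.42},{"dp":[0,0,0.1],"delta_rot":[0,0,0],"fingers":0.42},{"dp":[0,0,0],"delta_rot":[0,0,0],"fingers":0.42},{"dp":[0,0,0],"delta_rot":[0,0,0],"fingers":0.42}]}}

```text
clock: 30.45
position: [0.4432, 0.3676, 0.089]
ee_rot: [0.001, 0.144, 0.99, 0.001]
contact_force: [0.2, 0.2, 0.2]
width: 0.0359
gripper_force: 0.0
```

Emit:
{"name": "servo_tool", "arguments": {"moves": [{"dp":[0,0,0],"delta_rot":[0,0,0],"fingers":0},{"dp":[0,0,0],"delta_rot":[0,0,0],"fingers":0},{"dp":[0,0,0],"delta_rot":[0,0,0],"fingers":0},{"dp":[0,0,0],"delta_rot":[0,0,0],"fingers":0},{"dp":[0,0,0],"delta_rot":[0,0,0],"fingers":0}]}}

```text
clock: 30.95
position: [0.4436, 0.368, 0.0897]
ee_rot: [0.001, 0.143, 0.99, 0.001]
contact_force: [-0.5, -0.3, 6.9]
width: 0.0144
gripper_force: 51.1
```

Emit:
{"name": "servo_tool", "arguments": {"moves": [{"dp":[0,0,-0.1],"delta_rot":[0,0,0],"fingers":0},{"dp":[0,0,-0.2],"delta_rot":[0,0,0],"fingers":0},{"dp":[0,0,-0.2],"delta_rot":[0,0,0],"fingers":0},{"dp":[0,0,-0.13],"delta_rot":[0,0,0],"fingers":0},{"dp":[0,0,0],"delta_rot":[0,0,0],"fingers":0}]}}

```text
clock: 31.45
position: [0.4445, 0.3687, 0.2188]
ee_rot: [0.004, 0.143, 0.99, 0.003]
contact_force: [0.8, 0.3, -1.0]
width: 0.0145
gripper_force: 50.2
```

Emit:
{"name": "servo_tool", "arguments": {"moves": [{"dp":[0,0,0],"delta_rot":[0,0,0],"fingers":0}]}}

```text
clock: 31.55
position: [0.4424, 0.3673, 0.2144]
ee_rot: [0.0, 0.143, 0.99, 0.0]
contact_force: [-0.4, -0.4, -1.7]
width: 0.0144
gripper_force: 50.2
```

```bash
python3 - <<'E'
from pl import *
s=readout.get_state(); print(s["position"],s["width"],s["clock"])
plan([(*rack(1,-50),.216,177,0)],step=.045)
E
```

```text
[0.44237116 0.36733682 0.21441339] 0.014405327251209861 31.55
[-0.07, -0.21, 0.0] [0.0, 0.0, -0.24] 0 ; [-0.07, -0.21, 0.0] [0.0, 0.0, -0.23] 0 ; [-0.06, -0.21, 0.0] [0.0, 0.0, -0.24] 0 ; [-0.05, -0.21, 0.0] [0.0, 0.0, -0.23] 0 ; [-0.05, -0.21, 0.0] [0.0, 0.0, -0.24] 0
[-0.05, -0.22, -0.01] [0.0, 0.01, -0.23] 0 ; [-0.04, -0.21, 0.0] [0.0, 0.0, -0.24] 0 ; [-0.03, -0.22, 0.0] [0.01, 0.0, -0.23] 0 ; [-0.03, -0.21, 0.0] [0.0, 0.0, -0.24] 0 ; [-0.03, -0.22, 0.0] [0.0, 0.0, -0.23] 0
end [ 0.4598 -0.07    0.2162]
```

Emit:
{"name": "servo_tool", "arguments": {"moves": [{"dp":[-0.07,-0.21,0],"delta_rot":[0,0,-0.24],"fingers":0},{"dp":[-0.07,-0.21,0],"delta_rot":[0,0,-0.23],"fingers":0},{"dp":[-0.06,-0.21,0],"delta_rot":[0,0,-0.24],"fingers":0},{"dp":[-0.05,-0.21,0],"delta_rot":[0,0,-0.23],"fingers":0},{"dp":[-0.05,-0.21,0],"delta_rot":[0,0,-0.24],"fingers":0}]}}

```text
clock: 32.05
position: [0.4492, 0.1472, 0.212]
ee_rot: [-0.002, 0.084, 0.996, -0.001]
contact_force: [1.2, 0.3, -0.8]
width: 0.0143
gripper_force: 50.2
```

Emit:
{"name": "servo_tool", "arguments": {"moves": [{"dp":[-0.05,-0.22,0],"delta_rot":[0,0,-0.23],"fingers":0},{"dp":[-0.04,-0.21,0],"delta_rot":[0,0,-0.24],"fingers":0},{"dp":[-0.03,-0.22,0],"delta_rot":[0,0,-0.23],"fingers":0},{"dp":[-0.03,-0.21,0],"delta_rot":[0,0,-0.24],"fingers":0},{"dp":[-0.03,-0.22,0],"delta_rot":[0,0,-0.23],"fingers":0}]}}

```text
clock: 32.55
position: [0.4584, -0.0712, 0.2122]
ee_rot: [-0.002, 0.026, 1.0, 0.001]
contact_force: [0.6, -0.0, -0.2]
width: 0.0143
gripper_force: 50.2
```

Emit:
{"name": "servo_tool", "arguments": {"moves": [{"dp":[0,0,0],"delta_rot":[0,0,0],"fingers":0},{"dp":[0,0,0.15],"delta_rot":[0,0,0],"fingers":0},{"dp":[0,0,0.13],"delta_rot":[0,0,0],"fingers":0},{"dp":[0,0,0],"delta_rot":[0,0,0],"fingers":0},{"dp":[0,0,0],"delta_rot":[0,0,0],"fingers":0}]}}

```text
clock: 33.05
position: [0.4591, -0.0692, 0.1571]
ee_rot: [-0.001, 0.026, 1.0, 0.0]
contact_force: [-0.3, -0.9, -0.5]
width: 0.0146
gripper_force: 50.2
```

```bash
python3 - <<'E'
from pl import *
s=readout.get_state(); print(s["position"],s["ee_rot"],s["width"],s["clock"])
plan([(*rack(1,-50),.1395,177,0)],step=.045)
E
```

```text
[ 0.45912797 -0.06921546  0.15708458] [-1.48004484e-03  2.62097425e-02  9.99655266e-01  4.56368705e-04] 0.01457359364848381 33.05
[0.0, 0.0, 0.09] [0.01, -0.03, 0.0] 0
end [ 0.4591 -0.0692  0.1391]
```

Emit:
{"name": "servo_tool", "arguments": {"moves": [{"dp":[0,0,0.07],"delta_rot":[0,0,0],"fingers":0},{"dp":[0,0,0.02],"delta_rot":[0,0,0],"fingers":0},{"dp":[0,0,0],"delta_rot":[0,0,0],"fingers":0},{"dp":[0,0,0],"delta_rot":[0,0,0],"fingers":0}]}}

```text
clock: 33.45
position: [0.4603, -0.0698, 0.1407]
ee_rot: [0.001, 0.026, 1.0, -0.0]
contact_force: [0.5, 0.1, -0.1]
width: 0.0144
gripper_force: 50.2
```

Emit:
{"name": "servo_tool", "arguments": {"moves": [{"dp":[0,0,0],"delta_rot":[0,0,0],"fingers":0.3},{"dp":[0,0,0],"delta_rot":[0,0,0],"fingers":0.35},{"dp":[0,0,0],"delta_rot":[0,0,0],"fingers":0.35},{"dp":[0,0,-0.1],"delta_rot":[0,0,0],"fingers":0.35},{"dp":[0,0,-0.2],"delta_rot":[0,0,0],"fingers":0.35}]}}

```text
clock: 33.95
position: [0.458, -0.0695, 0.1983]
ee_rot: [-0.003, 0.027, 1.0, 0.001]
contact_force: [1.4, -0.3, 0.3]
width: 0.0297
gripper_force: 0.0
```

Emit:
{"name": "servo_tool", "arguments": {"moves": [{"dp":[0,0,-0.2],"delta_rot":[0,0,0],"fingers":0.35},{"dp":[0,0,-0.15],"delta_rot":[0,0,0],"fingers":0.45},{"dp":[0,0,0],"delta_rot":[0,0,0],"fingers":0.45},{"dp":[0,0,0],"delta_rot":[0,0,0],"fingers":0.45}]}}

```text
clock: 34.35
position: [0.4598, -0.0699, 0.2703]
ee_rot: [0.001, 0.026, 1.0, -0.0]
contact_force: [-0.6, 0.4, -0.0]
width: 0.0382
gripper_force: 0.0
```

```bash
python3 - <<'E'
from pl import *
s=readout.get_state(); print(s["position"],s["ee_rot"],s["width"],s["clock"])
h=handle(1.88); print(h)
plan([(h[0],h[1],.265,87,.45)],step=.045)
E
```

```text
[ 0.45981106 -0.06993     0.27031191] [ 6.55485865e-04  2.64014420e-02  9.99651177e-01 -2.41439953e-04] 0.03819632620565382 34.35
[np.float64(0.6536685541281237), np.float64(-0.030221005429546213), np.float64(0.11414807767598285)]
[-0.06, 0.02, 0.0] [0.0, 0.0, 0.98] 0.45 ; [-0.06, 0.02, 0.0] [0.0, 0.0, 0.98] 0.45 ; [-0.05, 0.02, 0.01] [0.0, 0.0, 0.98] 0.45 ; [-0.06, 0.04, 0.0] [0.0, 0.0, 0.99] 0.45 ; [-0.05, 0.03, 0.0] [0.0, 0.0, 0.98] 0.45
[-0.04, 0.05, 0.0] [0.0, 0.0, 0.98] 0.45 ; [-0.04, 0.04, 0.0] [0.0, 0.0, 0.98] 0.45 ; [-0.04, 0.05, 0.0] [0.01, 0.01, 0.98] 0.45 ; [-0.03, 0.05, 0.01] [0.0, 0.0, 0.98] 0.45 ; [-0.03, 0.06, 0.0] [0.0, 0.0, 0.98] 0.45
[-0.02, 0.06, 0.0] [0.0, 0.0, 0.99] 0.45 ; [-0.01, 0.06, 0.0] [0.0, 0.0, 0.98] 0.45 ; [-0.01, 0.06, 0.0] [0.0, 0.0, 0.98] 0.45 ; [0.0, 0.06, 0.0] [0.0, 0.0, 0.98] 0.45 ; [0.0, 0.06, 0.01] [0.0, 0.0, 0.98] 0.45
[0.01, 0.06, 0.0] [0.0, 0.01, 0.98] 0.45
end [ 0.6528 -0.0307  0.2644]
```

Emit:
{"name": "servo_tool", "arguments": {"moves": [{"dp":[-0.06,0.02,0],"delta_rot":[0,0,0.98],"fingers":0.45},{"dp":[-0.06,0.02,0],"delta_rot":[0,0,0.98],"fingers":0.45},{"dp":[-0.05,0.02,0],"delta_rot":[0,0,0.98],"fingers":0.45},{"dp":[-0.06,0.04,0],"delta_rot":[0,0,0.99],"fingers":0.45},{"dp":[-0.05,0.03,0],"delta_rot":[0,0,0.98],"fingers":0.45}]}}

```text
clock: 34.85
position: [0.5204, -0.058, 0.2677]
ee_rot: [-0.002, 0.27, 0.963, -0.0]
contact_force: [-0.3, -1.4, 0.2]
width: 0.0386
gripper_force: 0.0
```

Emit:
{"name": "servo_tool", "arguments": {"moves": [{"dp":[-0.04,0.05,0],"delta_rot":[0,0,0.98],"fingers":0.45},{"dp":[-0.04,0.04,0],"delta_rot":[0,0,0.98],"fingers":0.45},{"dp":[-0.04,0.05,0],"delta_rot":[0,0,0.98],"fingers":0.45},{"dp":[-0.03,0.05,0],"delta_rot":[0,0,0.98],"fingers":0.45},{"dp":[-0.03,0.06,0],"delta_rot":[0,0,0.98],"fingers":0.45}]}}

```text
clock: 35.35
position: [0.5807, -0.0456, 0.2674]
ee_rot: [-0.002, 0.496, 0.868, -0.001]
contact_force: [0.4, -0.5, -0.2]
width: 0.0381
gripper_force: 0.0
```

Emit:
{"name": "servo_tool", "arguments": {"moves": [{"dp":[-0.02,0.06,0],"delta_rot":[0,0,0.99],"fingers":0.45},{"dp":[-0.01,0.06,0],"delta_rot":[0,0,0.98],"fingers":0.45},{"dp":[-0.01,0.06,0],"delta_rot":[0,0,0.98],"fingers":0.45},{"dp":[0,0.06,0],"delta_rot":[0,0,0.98],"fingers":0.45},{"dp":[0,0.06,0],"delta_rot":[0,0,0.98],"fingers":0.45}]}}

```text
clock: 35.85
position: [0.6404, -0.0329, 0.2672]
ee_rot: [-0.002, 0.692, 0.722, -0.001]
contact_force: [-0.4, -0.2, -0.4]
width: 0.0386
gripper_force: 0.0
```

Emit:
{"name": "servo_tool", "arguments": {"moves": [{"dp":[0.01,0.06,0],"delta_rot":[0,0,0.98],"fingers":0.45},{"dp":[0,0,0],"delta_rot":[0,0,0],"fingers":0.45},{"dp":[0,0,0],"delta_rot":[0,0,0],"fingers":0.45}]}}

```text
clock: 36.15
position: [0.6519, -0.0306, 0.2679]
ee_rot: [-0.002, 0.724, 0.689, -0.001]
contact_force: [0.1, 0.3, 0.6]
width: 0.0382
gripper_force: 0.0
```

```bash
python3 - <<'E'
from pl import *
from look import *; look("chk")
s=readout.get_state(); print(s["position"],s["ee_rot"],s["width"],s["clock"])
for y in (50,0,-50): print(rack(0,y))
h=handle(1.88)
plan([(h[0],h[1],.2,87,.45),(h[0],h[1],h[2]+.056,87,.45)],step=.045)
E
```

```text
top
 fired rack
 | pan
 ([386.3, -266.0], 106, 22, -3.2, 18.7, 115)
 ([398.0, -312.3], 112, 21, -2.0, 16.9, 122)
 ([415.4, -357.2], 112, 22, -2.1, 19.0, 117)
 | fresh tile
 | fresh rack
 ([439.3, -67.5], 65, 13, -0.5, 74.8, 42)
 panrect ((402.04693603515625, -311.45416259765625), (173.3388671875, 189.84783935546875), 15.68250560760498)
scene
 fired rack
 | pan
 ([384.7, -263.5], 108, 20, -3.3, 19.9, 117)
 ([399.2, -309.6], 107, 19, -2.9, 20.3, 117)
 ([400.2, -358.8], 76, 34, -10.5, 19.3, 86)
 | fresh tile
 | fresh rack
 ([463.2, 28.7], 111, 20, -1.9, 76.2, 158)
 ([460.0, -19.2], 111, 17, -2.7, 76.1, 155)
 ([459.9, -69.6], 109, 20, -2.6, 76.4, 144)
 panrect ((401.7934265136719, -311.96966552734375), (182.75332641601562, 195.25074768066406), 15.202492713928223)
[ 0.65185214 -0.03069661  0.26887198] [-0.00089879  0.72483432  0.6889221  -0.0008597 ] 0.03835629121491618 36.25
[0.46364876 0.02992979]
[ 0.461 -0.02 ]
[ 0.45835124 -0.06992979]
[0.0, 0.0, 0.17] [-0.01, 0.0, 0.01] 0.45 ; [0.0, 0.01, 0.17] [-0.01, 0.0, 0.01] 0.45 ; [0.0, 0.0, 0.15] [0.0, 0.0, 0.0] 0.45
end [ 0.6537 -0.0308  0.1709]
```

View pics/chk_scene.png

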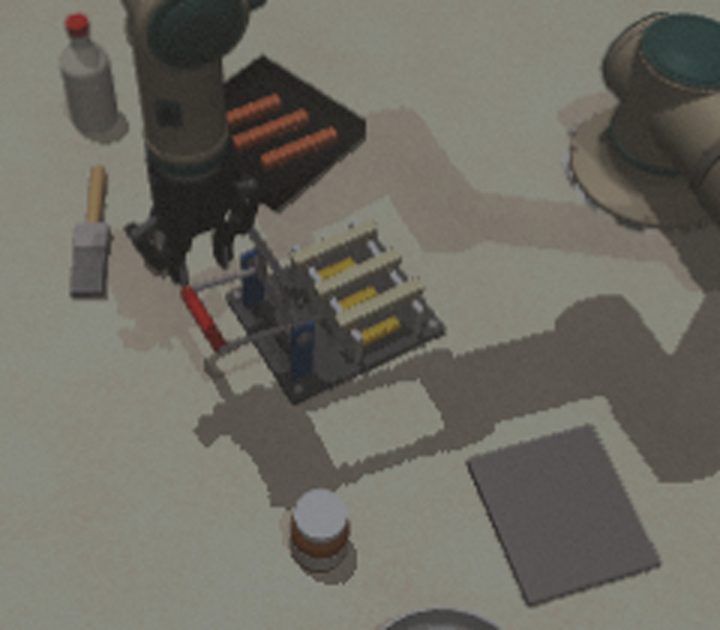

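Emit:
{"name": "servo_tool", "arguments": {"moves": [{"dp":[0,0.01,0.17],"delta_rot":[0,0,0],"fingers":0.45},{"dp":[0,0,0.17],"delta_rot":[0,0,0],"fingers":0.45},{"dp":[0,0,0.15],"delta_rot":[0,0,0],"fingers":0.45},{"dp":[0,0,0],"delta_rot":[0,0,0],"fingers":0.45}]}}

```text
clock: 36.65
position: [0.6513, -0.0305, 0.1674]
ee_rot: [-0.004, 0.725, 0.689, -0.003]
contact_force: [-1.2, 0.4, 0.0]
width: 0.0382
gripper_force: 0.0
```

Emit:
{"name": "servo_tool", "arguments": {"force": 35, "moves": [{"dp":[0,0,0],"delta_rot":[0,0,0],"fingers":0},{"dp":[0,0,0],"delta_rot":[0,0,0],"fingers":0},{"dp":[0,0,0],"delta_rot":[0,0,0],"fingers":0},{"dp":[0,0,0],"delta_rot":[0,0,0],"fingers":0},{"dp":[0,0,0],"delta_rot":[0,0,0],"fingers":0}]}}

```text
clock: 37.15
position: [0.6546, -0.0309, 0.1735]
ee_rot: [0.0, 0.725, 0.689, -0.0]
contact_force: [-4.8, 0.1, 6.4]
width: 0.0145
gripper_force: 34.9
```

```bash
python3 - <<'E'
from pl import *
s=readout.get_state(); o=s["position"]-np.array(handle(1.89)); print(s["position"],o,s["width"],s["contact_force"])
plan([(*(np.array(handle(j))+o),87,0) for j in (1.75,1.6,1.4,1.2,1.0,.85,.7,.55,.4,.25,.15,.08,.05)],step=.025)
E
```

```text
[ 0.65456793 -0.03091493  0.1734523 ] [ 0.00071256 -0.00068402  0.06018456] 0.014509353600081548 [-4.77685252  0.12014455  6.40823007]
[0.0, -0.02, -0.06] [0.01, 0.01, 0.01] 0 ; [0.0, -0.02, -0.06] [0.0, 0.0, 0.0] 0 ; [0.0, -0.05, -0.08] [0.0, 0.0, 0.0] 0 ; [0.0, -0.07, -0.06] [0.0, 0.0, 0.0] 0 ; [0.0, -0.07, -0.05] [0.0, 0.0, 0.0] 0
[0.0, -0.07, -0.02] [0.0, 0.0, 0.0] 0 ; [0.0, -0.06, -0.02] [0.0, 0.0, 0.0] 0 ; [0.0, -0.07, -0.01] [0.0, 0.0, 0.0] 0 ; [0.0, -0.07, 0.0] [0.0, 0.0, 0.0] 0 ; [0.0, -0.06, 0.02] [0.0, 0.0, 0.0] 0
[0.0, -0.04, 0.01] [0.0, 0.0, 0.0] 0 ; [0.0, -0.03, 0.02] [0.0, 0.0, 0.0] 0 ; [0.0, -0.02, 0.0] [0.0, 0.0, 0.0] 0
end [ 0.5248 -0.0241  0.2355]
```

Emit:
{"name": "servo_tool", "arguments": {"moves": [{"dp":[0,-0.02,-0.06],"delta_rot":[0,0,0],"fingers":0},{"dp":[0,-0.02,-0.06],"delta_rot":[0,0,0],"fingers":0},{"dp":[0,-0.05,-0.08],"delta_rot":[0,0,0],"fingers":0},{"dp":[0,0,0],"delta_rot":[0,0,0],"fingers":0}]}}

```text
clock: 37.55
position: [0.6368, -0.0299, 0.2154]
ee_rot: [0.002, 0.725, 0.689, 0.001]
contact_force: [1.5, -0.2, 1.2]
width: 0.0146
gripper_force: 35.3
```

```bash
python3 - <<'E'
from pl import *
s=readout.get_state(); o=np.array([.0007,-.0007,.060]); print(s["position"]-o-handle(1.4),s["width"],s["gripper_force"],s["contact_force"])
plan([(*(np.array(handle(j))+o),87,0) for j in (1.2,1.0,.85,.7,.55,.4,.25,.15,.08,.05)],step=.025)
E
```

```text
[1.19575743e-03 4.09076457e-05 2.76055044e-03] 0.01463915969358616 35.26952505111694 [ 1.46670295 -0.23797925  1.21520459]
[0.0, -0.07, -0.05] [0.04, 0.01, 0.0] 0 ; [0.0, -0.08, -0.05] [0.0, 0.0, 0.0] 0 ; [0.0, -0.06, -0.02] [0.0, 0.0, 0.0] 0 ; [0.0, -0.06, -0.02] [0.0, 0.0, 0.0] 0 ; [0.0, -0.07, -0.01] [0.0, 0.0, 0.0] 0
[0.0, -0.07, 0.0] [0.0, 0.0, 0.0] 0 ; [0.0, -0.06, 0.02] [0.0, 0.0, 0.0] 0 ; [0.0, -0.05, 0.01] [0.0, 0.0, 0.0] 0 ; [0.0, -0.02, 0.01] [0.0, 0.0, 0.0] 0 ; [0.0, -0.02, 0.01] [0.0, 0.0, 0.0] 0
end [ 0.5249 -0.0241  0.2353]
```

Following well; continue, slower near the bars.

Emit:
{"name": "servo_tool", "arguments": {"moves": [{"dp":[0,-0.07,-0.05],"delta_rot":[0,0,0],"fingers":0},{"dp":[0,-0.08,-0.05],"delta_rot":[0,0,0],"fingers":0},{"dp":[0,-0.06,-0.02],"delta_rot":[0,0,0],"fingers":0},{"dp":[0,-0.06,-0.02],"delta_rot":[0,0,0],"fingers":0},{"dp":[0,-0.07,-0.01],"delta_rot":[0,0,0],"fingers":0}]}}

```text
clock: 38.05
position: [0.5755, -0.0265, 0.2491]
ee_rot: [0.008, 0.725, 0.688, 0.008]
contact_force: [7.3, 0.9, 7.0]
width: 0.0144
gripper_force: 36.3
```

Emit:
{"name": "servo_tool", "arguments": {"moves": [{"dp":[0,-0.07,0],"delta_rot":[0,0,0],"fingers":0},{"dp":[0,-0.03,0.01],"delta_rot":[0,0,0],"fingers":0},{"dp":[0,-0.03,0.01],"delta_rot":[0,0,0],"fingers":0},{"dp":[0,0,0],"delta_rot":[0,0,0],"fingers":0},{"dp":[0,0,0],"delta_rot":[0,0,0],"fingers":0}]}}

```text
clock: 38.55
position: [0.543, -0.0246, 0.2435]
ee_rot: [0.002, 0.725, 0.689, 0.002]
contact_force: [-5.3, 1.8, 23.0]
width: 0.0146
gripper_force: 41.1
```

```bash
python3 - <<'E'
from pl import *
s=readout.get_state(); o=np.array([.0007,-.0007,.060]); print(s["position"]-o,handle(.25),s["width"],s["gripper_force"],s["contact_force"])
plan([(*(np.array(handle(j))+o),87,0) for j in (.15,.1,.05)],step=.025)
E
```

```text
[ 0.54229698 -0.02393576  0.1834524 ] [np.float64(0.5415688796709017), np.float64(-0.024274153404510015), np.float64(0.1816524275783883)] 0.014638045170029776 41.0748428106308 [-5.31800243  1.78232803 23.03301201]
[0.0, -0.05, 0.02] [0.06, 0.0, 0.0] 0 ; [0.0, -0.02, 0.01] [0.0, 0.0, 0.0] 0 ; [0.0, -0.02, 0.01] [0.0, 0.0, 0.0] 0
end [ 0.525  -0.0237  0.2354]
```

Emit:
{"name": "servo_tool", "arguments": {"moves": [{"dp":[0,-0.02,-0.01],"delta_rot":[0,0,0],"fingers":0},{"dp":[0,-0.02,0],"delta_rot":[0,0,0],"fingers":0},{"dp":[0,0,0],"delta_rot":[0,0,0],"fingers":0}]}}

```text
clock: 38.85
position: [0.535, -0.0242, 0.2416]
ee_rot: [0.001, 0.725, 0.688, 0.001]
contact_force: [-0.6, 1.4, 9.6]
width: 0.0147
gripper_force: 39.2
```

Emit:
{"name": "servo_tool", "arguments": {"moves": [{"dp":[0,-0.02,0.01],"delta_rot":[0,0,0],"fingers":0},{"dp":[0,-0.02,0.01],"delta_rot":[0,0,0],"fingers":0},{"dp":[0,0,0],"delta_rot":[0,0,0],"fingers":0},{"dp":[0,0,0],"delta_rot":[0,0,0],"fingers":0}]}}

```text
clock: 39.25
position: [0.5261, -0.0237, 0.2367]
ee_rot: [-0.001, 0.725, 0.688, -0.0]
contact_force: [-1.0, 1.3, 8.0]
width: 0.0143
gripper_force: 39.9
```

```bash
python3 - <<'E'
from pl import *
s=readout.get_state(); o=np.array([.0007,-.0007,.060]); print(s["position"]-o,handle(.05),s["width"],s["gripper_force"],s["contact_force"])
E
```

```text
[ 0.52536952 -0.02302116  0.17667848] [np.float64(0.5248619298246441), np.float64(-0.023387855036504413), np.float64(0.17509394139563328)] 0.014258274299691986 39.862720370292664 [-0.99395938  1.3155921   8.01190759]
```

Essentially down (≈0.06). Release, back off upward and check.

Emit:
{"name": "servo_tool", "arguments": {"moves": [{"dp":[0,0,0],"delta_rot":[0,0,0],"fingers":0.25},{"dp":[0,0,0],"delta_rot":[0,0,0],"fingers":0.35},{"dp":[0,0,0],"delta_rot":[0,0,0],"fingers":0.45},{"dp":[0,0,0],"delta_rot":[0,0,0],"fingers":0.45},{"dp":[0,0,-0.1],"delta_rot":[0,0,0],"fingers":0.45}]}}

```text
clock: 39.75
position: [0.5252, -0.0239, 0.2533]
ee_rot: [-0.003, 0.725, 0.688, -0.002]
contact_force: [0.4, 0.8, -1.2]
width: 0.0386
gripper_force: 0.0
```

Emit:
{"name": "servo_tool", "arguments": {"moves": [{"dp":[0,0,-0.15],"delta_rot":[0,0,0],"fingers":0.45},{"dp":[0,0,-0.2],"delta_rot":[0,0,0],"fingers":0.45},{"dp":[0,0,-0.2],"delta_rot":[0,0,0],"fingers":0.45},{"dp":[-0.2,0,0],"delta_rot":[0,0,0],"fingers":0.45},{"dp":[-0.2,0,0],"delta_rot":[0,0,0],"fingers":0.45}]}}

```text
clock: 40.25
position: [0.5232, -0.1042, 0.3676]
ee_rot: [0.002, 0.724, 0.69, 0.001]
contact_force: [-0.3, 0.3, -0.2]
width: 0.0383
gripper_force: 0.0
```

Emit:
{"name": "servo_tool", "arguments": {"moves": [{"dp":[-0.2,0,0],"delta_rot":[0,0,0],"fingers":0.45},{"dp":[-0.2,0,0],"delta_rot":[0,0,0],"fingers":0.45},{"dp":[-0.2,0,0],"delta_rot":[0,0,0],"fingers":0.45},{"dp":[0,0,0],"delta_rot":[0,0,0],"fingers":0.45},{"dp":[0,0,0],"delta_rot":[0,0,0],"fingers":0.45}]}}

```text
clock: 40.75
position: [0.5163, -0.2245, 0.3652]
ee_rot: [-0.001, 0.726, 0.688, -0.0]
contact_force: [-0.3, 0.6, -0.3]
width: 0.0387
gripper_force: 0.0
```

```bash
python3 - <<'E'
from pl import *
from look import *; look("end")
s=readout.get_state(); print(s["position"],s["contact_force"],s["clock"])
p,d=grab("scene"); save("endz",p,(220,150,310,240),7)
E
```

```text
top
 fired rack
 | pan
 ([404.3, -266.7], 71, 23, -1.9, 19.2, 81)
 ([413.3, -356.8], 108, 22, -1.9, 18.0, 107)
 | fresh tile
 | fresh rack
 ([465.9, 28.7], 109, 16, -3.5, 75.7, 87)
 ([461.8, -16.2], 109, 22, -0.3, 76.7, 88)
 ([448.7, -67.7], 83, 13, -1.1, 75.1, 55)
 panrect ((397.8753356933594, -329.8353576660156), (156.18191528320312, 155.33477783203125), 15.051379203796387)
scene
 fired rack
 | pan
 ([385.1, -263.7], 108, 20, -3.5, 20.3, 109)
 ([398.2, -309.7], 112, 19, -3.8, 20.5, 98)
 ([415.3, -353.6], 110, 22, -3.5, 20.4, 101)
 | fresh tile
 | fresh rack
 ([455.6, 27.1], 94, 26, 1.7, 76.8, 123)
 ([450.5, -18.1], 93, 20, -0.1, 76.9, 113)
 ([436.8, -68.8], 65, 18, -2.5, 77.5, 83)
 panrect ((401.4070739746094, -312.34588623046875), (186.24087524414062, 194.84213256835938), 15.597672462463379)
[ 0.51647664 -0.22298699  0.36563367] [-0.47863295  1.69359916 -0.06333471] 40.85
```

View pics/endz.png

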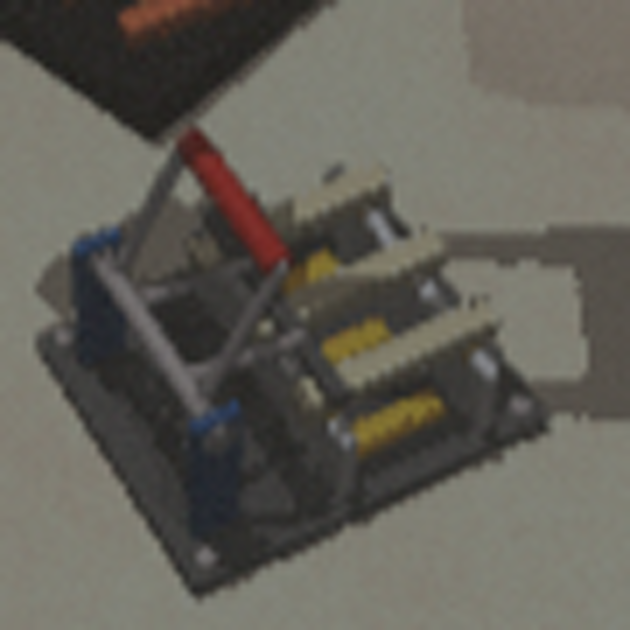

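```bash
python3 -c "
from rig import manip; print(manip.sign_off())"
```

```text
the job is handed in; nothing more can be done
None
```

I handed the job in at about 41 s. In the last pictures the three fired bars are in the pan, the three fresh bars lie centred in their own lanes, and the clamp rests down on them. `sign_off` returned no verdict.

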